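# Hook the sealer's return spring onto its anchor post with the spring puller

## Robot

A 7-joint arm with a two-finger parallel gripper is mounted at the origin on a cart in front of the work surface, level with it; the furniture and walls round the work are solid. World frame = base frame: x ahead of the robot, y to its left, z up, the work surface at z = 0. Lengths are in m, angles in rad, forces in N, time in s.
With the tool pointing down it reaches from about 0.4 to 0.9 m from the base axis. Payload 5.5 kg.
Tool frame: the origin (TCP) lies on the centre line of the jaws, within the pads' length; the fingertips stand 14 mm ahead of it and the grasp point (between the pads) lies 5 mm behind it; x points along the fingers, y is the direction in which the jaws open and shut, and the axes are right-handed (so a half turn about x gives the same grasp; the last joint's range is limited). The gripper opens to 85 mm and grips with 20 to 120 N. Pads are 22 mm wide; open, the fingers measure 114 mm over their backs; the gripper's body (76 mm by 85 mm) begins 54 mm behind the grasp point. The pads swing forward as they close: fully open they stand 13 mm farther back than shut.
Start: joints at [-1.05, 0.501, -0.427, 1.55, 0.221, 1.138, -0.21], TCP at [0.166, 0.629, 0.245] pointing down, gripper open.
Joint ranges: [-2.88, 2.88], [-0.31, 2.03], [-1.54, 1.56], [0.2, 2.42], [-1.41, 4.55], [0.19, 2.02], [-2.57, 2.57]. Speed limits (rad/s): [2.57, 2.57, 3.14, 3.14, 3.14, 3.14, 3.14].

## Interface

Orientations are given as a rotation vector (axis times angle).
In Python, from rig import * gives the robot as it stands. The module is installed in compiled form; this text tells all that it offers.
- The arm moves only by the shell command python3 -m pendant 'ROWS' [OPENING]. ROWS is JSON, a list of rows, each an object of numbers: "dx", "dy", "dz": the shift along the tool's x, y, z in m; "twist": the turn about the tool's x in degrees. A call has 1 to 8 rows; each row shifts and turns the commanded pose from where the row before left it, along the tool's axes as they then stand; what a row does not reach is not made up. A row lasts 1/10 s, in which the tool goes at most 50 mm and 8.59 degrees, less where a joint would pass 70% of its speed; a pose out of reach is approached as far as the arm can. A call with a gripper value outside its range is refused whole. OPENING is the opening, from 0 (shut) to 1 (fully open), set as the call begins (- or left out, the last holds). The fingers move at their own pace and stop on an object; the grip force is fixed at half the most. Time passes only in rows, so rows that do not move let the fingers close. It gives the time, the measured TCP pose, the force and the opening at its end, in the units of the state.
- observe(): the state, without advancing time (a new reading comes with each control period).
- read_camera(name): name is "scene" or "top" or "wrist"; returns a dict with "frame" (480x640x3 uint8, red, green, blue), "fx", "fy", "cx", "cy" (pixels), "k1" (the pictures are not rectified: a ray, as slopes to the right and down, at radius r is drawn at 1 + k1 r^2 times it, then the intrinsics apply), "extrinsics" (4x4, takes a point from camera to world coordinates); the wrist camera has in their place "T_tool_cam" (4x4, takes a point from camera to tool coordinates, whose origin is the TCP and whose axes are the tool frame's). Camera axes: x right, y down, z forward; pixel columns grow to the right and rows downward; lengths in m; the calibration is good to about 2 mm. A picture is of the moment at which its call begins: read the wrist's pose just before it. There is no depth.
- hand_in(): hands the job in, once; it reports no verdict.
The state is a dict: "clock": time; "joints": joint angles; "qvel": joint speeds; "effort": joint torques, N m; "position": TCP position; "eef_rot": TCP orientation; "wrist_force": force on the tool from outside, world axes, zero at the start; "torque": the same for the moment, N m; "finger_gap": finger opening in m.
Only numpy, scipy, OpenCV 4.12 (cv2) and the standard library are available. Lean on these libraries where they do the work, as an engineer would, in place of code of your own. Each camera call takes 0.05 s, during which the arm holds its last target.

## Task

Take the spring puller out of its stand, put its tip into the ring at the end of the unhooked return spring, stretch the spring and feel the hook's nose along and past the side of the anchor post, then let the hook draw back gently until it hangs on the post and the spring's pull is off the tool. The spring must not be overstretched (the nose never more than 4 mm clear beyond the post, which is clamped anywhere in its slot) and the puller never forced (no more than about 15 N on the ring); touch the spring and its hook only with the puller. Stand the puller fully back in its stand, let go, and leave the things lying around as they are.

Things in the scene. Friction and masses are not known exactly. Their poses are not given: they have to be found in the camera images.
- bracket: Grey base plate 225 x 80 x 8 mm bolted to the table, carrying the spring. Origin on the table under the spring's pivot pin (a small headed pin, its top 43 mm above the table). +x: from the pivot along the plate's centre line towards the anchor post, z up; the plate spans x = -25 to +200 mm. Spring, hook and ring lie in a level plane 34 mm above the table.
- slot_middle (a point): Middle of the anchor post's slot, 145 mm from the pivot along the bracket's x. The anchor post: plain upright steel post, diameter 10 mm, top 42 mm above the table, on a dark block (18 x 28 mm, top 18 mm above the table). It is clamped anywhere within 16 mm either way of this point along the bracket's x, on the centre line; its own position is not measured: feel or see it.
- stretch (a joint): Stretch of the spring in m along its own length: 0 slack, end stop 0.075. Pull of the spring = 1.5 N + 120 N/m x stretch. The hook sits on the post at 0.030 +- 0.016 (depending on where the post is clamped). The nose first comes fully clear of the post 11.5 mm beyond that; more than 16 mm beyond it is overstretched.
- swing (a joint): Level swing of the spring about the upright pivot in rad: 0 = along the bracket's +x (over the post), positive towards the bracket's +y, range -0.12 to 0.5; almost free, stays where left. Starts at 0.20 to 0.32, on the +y side of the post; the hook is swung in towards -y.
- hook_seat (a point): Point of the hook that lies on the post's axis when seated, 115 mm + stretch from the pivot. x: outwards along the spring, y: +swing side. The hook is bent from 5 mm round dark bar in the level plane (z 31.5 to 36.5 mm): shank along y = +9.5 mm, cross bar at x = +7.5 mm (beyond the post), nose running back along y = -9.5 mm to a round end at x = -6.5 mm. Mouth 14 mm, open to -x.
- hook_ring (a point): Centre of the pull ring on the outer end of the hook, 16 mm beyond hook_seat along the spring; upright bore 12 mm, outer diameter 22 mm, top face 36.5 mm above the table. The puller's tip goes in from above.
- puller_grip (a point): Centre of the spring puller's black square grip (24 x 24 mm, 22 mm below to 30 mm above this point); z up the tool, x and y square to its flats. Below the grip: flange of diameter 34 mm (26 to 22 mm below), shank of 14 mm (38 to 26 mm below, lower face is a shoulder), round tip of 6 mm (52 to 38 mm below). About 0.12 kg, starts upright in the stand.
- stand: Fixed aluminium block 60 x 60 x 34 mm with an upright 21 mm through hole, origin at the centre of its underside on the table. The puller stands in it with the flange on the top face, puller_grip then 60 mm above the table.
- stand_mouth (a point): Centre of the stand's hole at its top face, 34 mm above the table.
- caliper: Bystander: digital caliper lying flat, 232 mm long; origin under its centre. Leave alone.
- marker_pen: Bystander: marker pen lying flat, 138 mm long; origin under its centre. Leave alone.
- seat_nest: Bystander: low machined nest block 106 x 52 x 29 mm with round seats; origin under its centre. Leave alone.
- plug_gauge: Bystander: slim plug gauge with six-sided handle, 94 mm long, lying flat; origin under its centre. Leave alone.
- plug_cup: Bystander: small clear beaker with black plugs, 61 mm across, 48 mm tall; origin under its centre. Leave alone.
Things that resemble listed ones, but are neither listed nor needed, are in the scene too. What is meant by the part that bears puller_grip is not red, and is the larger of those in its own colour. There is more than one size of the bracket; the one meant has the size given above.

How it is judged:
On the way, in this order (a step that is already met when the one before it is completed fails the run):
1. the puller is lifted out of its stand (z of puller_grip in the frame of stand above 0.085 m), for 0.1 s.
2. the spring is stretched by the puller's tip in the ring (value of joint stretch above 0.012 m and contact force between puller and spring_hook above 1.5 N), for 0.2 s.
3. the hook hangs on the post under the spring's pull, and the pull is off the puller (value of joint stretch above 0.01 m and value of joint swing between -0.035 and 0.035 rad and x of anchor_c0 in the frame of hook_seat between -0.003 and 0.003 m and contact force between puller and spring_hook below 1 N), for 0.2 s.
At the end, for the whole second after the job is handed in: The hook hangs on the anchor post (seat within 3 mm of it along the spring, stretch over 10 mm, swing within 0.035 rad of the centre line), held by the post alone; the puller stands upright and fully down (within 5 mm) in its stand, within 12 mm of the hole's centre, at rest and released (value of joint stretch above 0.01 m and value of joint swing between -0.035 and 0.035 rad and x of anchor_c0 in the frame of hook_seat between -0.003 and 0.003 m and velocity of joint stretch below 0.01 m/s and z of puller_grip in the frame of stand between 0.055 and 0.065 m and horizontal distance between puller_grip and stand_mouth below 0.012 m and angle between puller_grip's own z axis and vertical below 0.12 rad and linear speed of puller below 0.02 m/s); the robot touches nothing.
It fails at once if the spring is overstretched: the hook's seat more than 16 mm beyond the post (nose more than 4.5 mm clear), or 25 mm while swung out to the side ((x of anchor_c0 in the frame of hook_seat below -0.016 m and value of joint swing below 0.13 rad) or x of anchor_c0 in the frame of hook_seat below -0.025 m).
It fails at once if more than 15 N between puller and hook (contact force between puller and spring_hook above 15 N).
It fails at once if the gripper or arm touches the spring's hook (contact force between any of the fingers, the arm and spring_hook above 1 N).
It fails at once if a bystander is moved more than 30 mm (distance of any of caliper, marker_pen, seat_nest, plug_gauge, plug_cup from where it was at the start of the episode above 0.03 m).
It also fails if it takes over 72 s, if anything falls off the work surface, if the arm or the gripper's body presses on something with over 40 N, if the wrist force passes 120 N, or if a joint passes its speed limit or range.

## Working session

There is one attempt and no reset: what is moved stays moved. The work goes in short steps, Python scripts to look and compute and a shell command to move; the robot and the scene stay as the last step left them, time stands still between calls to the robot, and variables do not carry over. Pictures are saved under pics/ and viewed, and the job is handed in when it is done.

```bash
mkdir -p pics; ls
python3 - <<'E'
from rig import *
import cv2
s=observe(); print(s)
for n in ["scene","top","wrist"]:
    c=read_camera(n); cv2.imwrite(f"pics/{n}0.png",c["frame"][:,:,::-1])
    print(n,{k:v for k,v in c.items() if k!="frame"})
E
```

```text
pics
{'clock': 0.0, 'joints': array([-1.04978728,  0.50186024, -0.42678299,  1.55145782,  0.22079526,
        1.13831439, -0.2102861 ]), 'qvel': array([ 0.00032839,  0.0008432 , -0.00076359,  0.00044203, -0.00107287,
       -0.0007839 , -0.0021733 ]), 'effort': array([ 1.58636822e-04, -5.69511151e+01, -5.81659287e+00, -2.80938846e+01,
        1.05297676e-02,  1.20517588e-02, -1.87582600e-06]), 'position': array([0.16560076, 0.62785042, 0.24424758]), 'eef_rot': array([ 0.20080111,  1.56162951, -0.20388358]), 'wrist_force': array([-0.25921347,  0.58764365, -0.19590267]), 'torque': array([ 0.00227524, -0.04779655,  0.02100819]), 'finger_gap': 0.08527247969373057}
scene {'fx': 540.7581273670811, 'fy': 540.7581273670811, 'cx': 313.98146821727113, 'cy': 242.94700444325204, 'k1': -0.14263867640082656, 'extrinsics': array([[ 0.68847497, -0.5060865 ,  0.51949848, -0.03927159],
       [-0.72525091, -0.47680672,  0.49665528, -0.64233725],
       [-0.00365016, -0.71870147, -0.69530919,  0.81003685],
       [ 0.        ,  0.        ,  0.        ,  1.        ]])}
top {'fx': 442.6375458991174, 'fy': 442.6375458991174, 'cx': 322.3336754132256, 'cy': 238.04089472975866, 'k1': -0.0342175153530457, 'extrinsics': array([[-0.00616821, -0.99290979,  0.11871017,  0.39604664],
       [-0.99978569,  0.00377738, -0.02035449, -0.10453833],
       [ 0.01976176, -0.11881028, -0.9927203 ,  1.04882786],
       [ 0.        ,  0.        ,  0.        ,  1.        ]])}
wrist {'fx': 369.4779256083796, 'fy': 369.4779256083796, 'cx': 317.058442466964, 'cy': 237.34212318354275, 'k1': -0.022809131104684105, 'T_tool_cam': array([[ 6.96620225e-04, -2.57847950e-01,  9.66185256e-01,
        -1.28696592e-01],
       [ 9.99999737e-01, -1.32181494e-05, -7.24528045e-04,
         1.25696871e-05],
       [ 1.99589252e-04,  9.66185507e-01,  2.57847873e-01,
        -6.63946281e-02],
       [ 0.00000000e+00,  0.00000000e+00,  0.00000000e+00,
         1.00000000e+00]])}
```

View pics/top0.png

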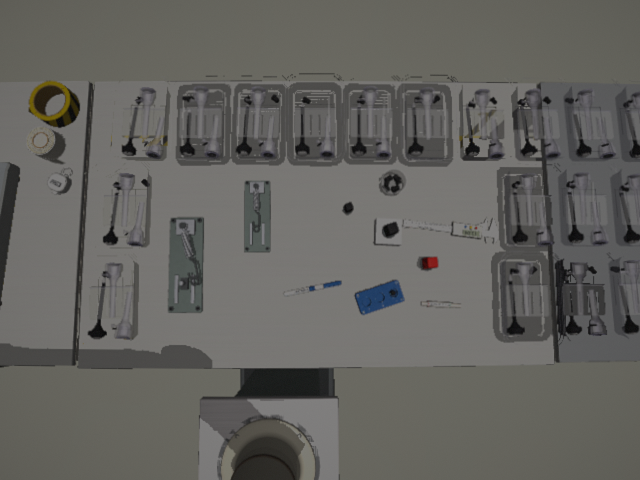

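View pics/scene0.png

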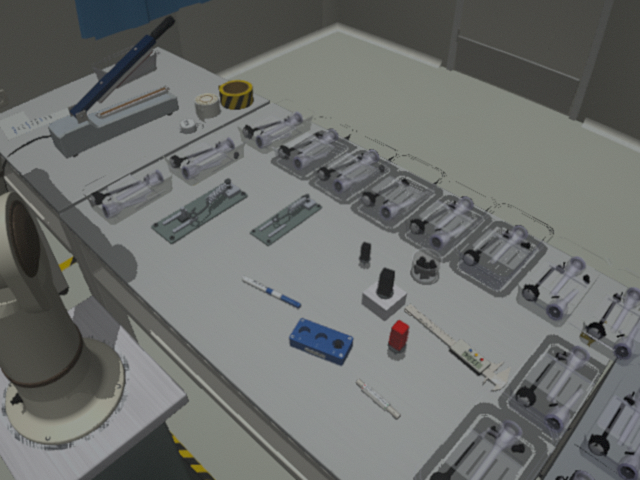

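Create h.py:
```python
import numpy as np, cv2, json
from scipy.spatial.transform import Rotation as R
C={"scene":dict(f=540.7581273670811,cx=313.98146821727113,cy=242.94700444325204,k=-0.14263867640082656,E=np.array([[ 0.68847497, -0.5060865 ,  0.51949848, -0.03927159],[-0.72525091, -0.47680672,  0.49665528, -0.64233725],[-0.00365016, -0.71870147, -0.69530919,  0.81003685],[0,0,0,1]])),
"top":dict(f=442.6375458991174,cx=322.3336754132256,cy=238.04089472975866,k=-0.0342175153530457,E=np.array([[-0.00616821, -0.99290979,  0.11871017,  0.39604664],[-0.99978569,  0.00377738, -0.02035449, -0.10453833],[ 0.01976176, -0.11881028, -0.9927203 ,  1.04882786],[0,0,0,1]]))}
Ttc=np.array([[ 6.96620225e-04, -2.57847950e-01,  9.66185256e-01,-1.28696592e-01],[ 9.99999737e-01, -1.32181494e-05, -7.24528045e-04,1.25696871e-05],[ 1.99589252e-04,  9.66185507e-01,  2.57847873e-01,-6.63946281e-02],[0,0,0,1]])
W=dict(f=369.4779256083796,cx=317.058442466964,cy=237.34212318354275,k=-0.022809131104684105)
def wcam(pos,rot):
    T=np.eye(4);T[:3,:3]=R.from_rotvec(rot).as_matrix();T[:3,3]=pos
    return dict(W,E=T@Ttc)
def pt(cam,u,v,z):
    "world point at height z for pixel u,v"
    c=C[cam] if isinstance(cam,str) else cam
    a=np.array([(u-c['cx'])/c['f'],(v-c['cy'])/c['f']])
    p=a.copy()
    for _ in range(20): p=a/(1+c['k']*(p@p))
    d=c['E'][:3,:3]@np.array([p[0],p[1],1]); o=c['E'][:3,3]
    return o+d*(z-o[2])/d[2]
def px(cam,P):
    c=C[cam] if isinstance(cam,str) else cam
    q=c['E'][:3,:3].T@(np.asarray(P)-c['E'][:3,3]); p=q[:2]/q[2]
    p=p*(1+c['k']*(p@p)); return np.array([c['cx'],c['cy']])+c['f']*p
def crop(img,u0,v0,u1,v1,s,name):
    cv2.imwrite(name,cv2.resize(img[v0:v1,u0:u1],None,fx=s,fy=s,interpolation=cv2.INTER_CUBIC))
```

```text
(no output)
```

The puller candidates in the top image are the black one in the stand at (391,229), a smaller black one at (348,208) and a red one at (430,263). The bracket candidates are the large one at (185,265) and the small one at (257,215). I'll enlarge these and measure.

Run:
```python
from h import *
t=cv2.imread("pics/top0.png"); s=cv2.imread("pics/scene0.png")
crop(t,150,170,290,320,5,"pics/a1.png")
crop(t,330,160,460,280,5,"pics/a2.png")
crop(s,130,160,330,260,4,"pics/a3.png")
crop(s,340,230,440,360,5,"pics/a4.png")
for n,q in dict(big=[(168,218),(203,218),(203,312),(168,312)],small=[(245,181),(270,181),(270,251),(245,251)]).items():
    P=[pt("top",u,v,.008) for u,v in q]; print(n,np.round(P,3).tolist(),[round(np.linalg.norm(P[i]-P[(i+1)%4]),3) for i in range(4)])
```

```text
big [[0.57, 0.24, 0.008], [0.57, 0.157, 0.008], [0.349, 0.152, 0.008], [0.349, 0.233, 0.008]] [np.float64(0.083), np.float64(0.221), np.float64(0.081), np.float64(0.221)]
small [[0.659, 0.059, 0.008], [0.659, -0.001, 0.008], [0.49, -0.002, 0.008], [0.49, 0.056, 0.008]] [np.float64(0.06), np.float64(0.169), np.float64(0.059), np.float64(0.169)]
```

View pics/a1.png

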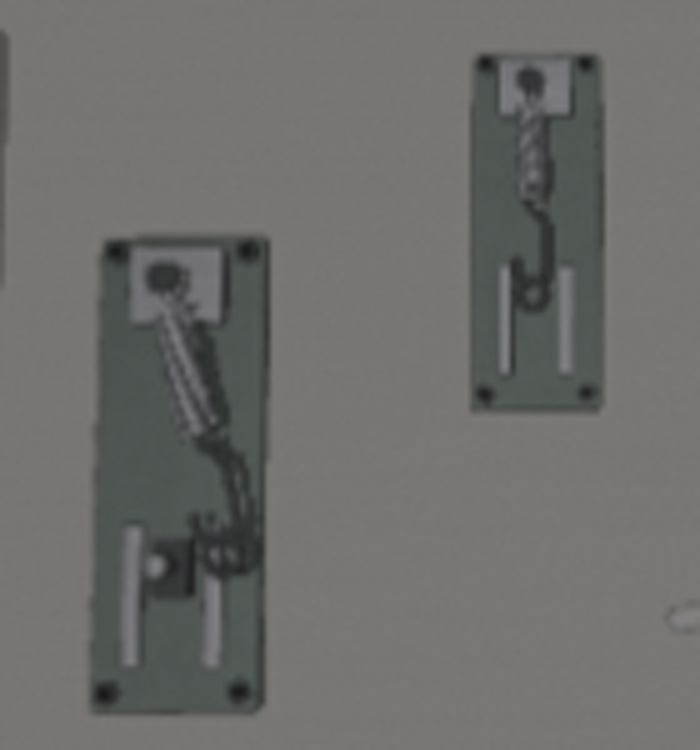

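View pics/a2.png

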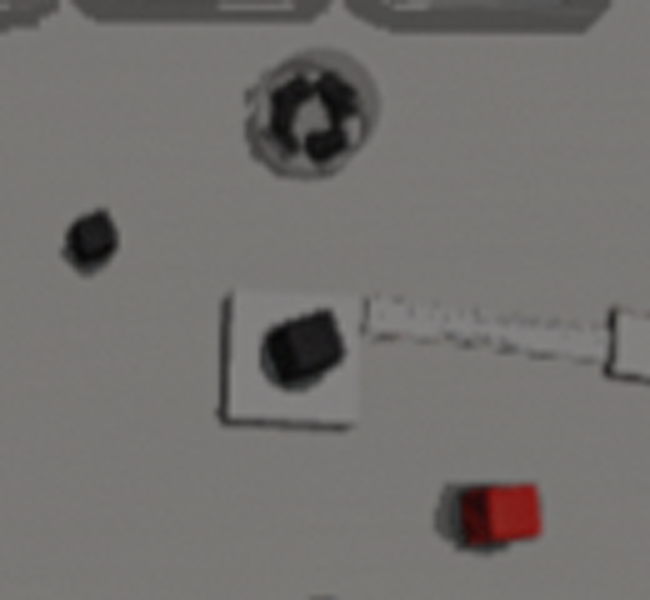

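View pics/a3.png

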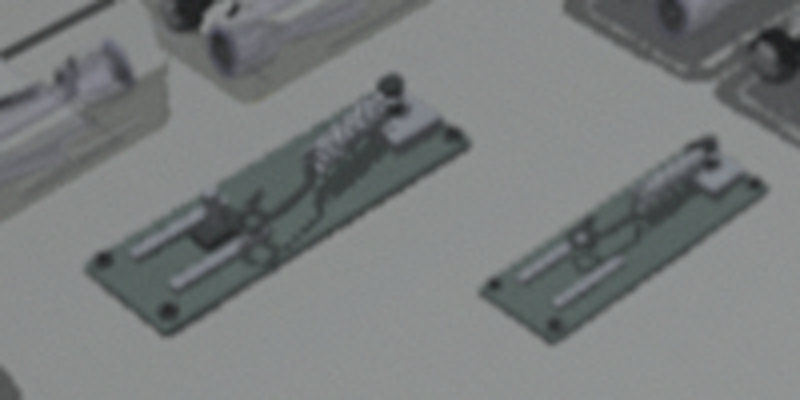

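View pics/a4.png

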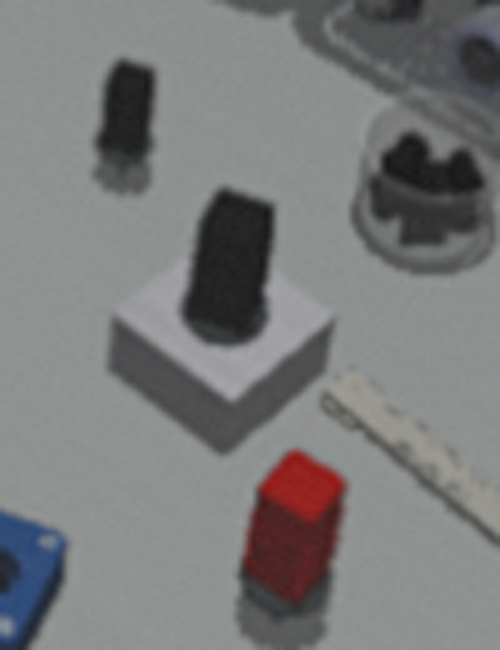

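Run:
```python
from h import *
def P(a,b,o,z): return pt("top",a/5+o[0]-.4,b/5+o[1]-.4,z)
o=(150,170)
for n,a,b,z in [("TL",103,238,.008),("TR",268,237,.008),("BR",262,712,.008),("BL",92,712,.008),("pivot",162,278,.043),("post",157,566,.042),("ring",228,552,.0365),("railL",132,596,.008),("railR",213,596,.008)]: print(n,P(a,b,o,z).round(4))
o=(330,160)
for n,a,b,z in [("gripA",313,340-0,.090),("g1",325,310,.09),("g2",343,350,.09),("g3",300,377-5,.09),("g4",283,325,.09),("sTL",234,292,.034),("sTR",364,294,.034),("sBR",353,424,.034),("sBL",225,418,.034)]: print(n,P(a,b,o,z).round(4))
# scene: crop a4 origin 340,230
for n,a,b,z in [("gtop",235,200,.09),("g1",222,188,.09),("g2",273,205,.09),("g3",252,222,.09),("g4",207,208,.09),("s1",112,315,.034),("s2",234,402,.034),("s3",335,318,.034)]: print("S",n,pt("scene",a/5+340-.4,b/5+230-.4,z).round(4))
for n,a,b,z in [("pivot",390,84,.043),("post",213,194,.042),("c1",87,268,.008),("c2",168,336,.008),("c3",470,143,.008),("ring",262,252,.0365)]: print("S",n,pt("scene",a/4+130-.4,b/4+160-.4,z).round(4))
```

```text
TL [0.5717 0.2353 0.008 ]
TR [0.5719 0.1569 0.008 ]
BR [0.3489 0.1542 0.008 ]
BL [0.3492 0.233  0.008 ]
pivot [0.5472 0.1962 0.043 ]
post [0.4159 0.1947 0.042 ]
ring [0.4222 0.1642 0.0365]
railL [0.4026 0.2161 0.008 ]
railR [0.4025 0.1783 0.008 ]
gripA [ 0.5332 -0.2779  0.09  ]
g1 [ 0.5465 -0.2835  0.09  ]
g2 [ 0.5287 -0.291   0.09  ]
g3 [ 0.5191 -0.2718  0.09  ]
g4 [ 0.5399 -0.2648  0.09  ]
sTL [ 0.5639 -0.2516  0.034 ]
sTR [ 0.5628 -0.3125  0.034 ]
sBR [ 0.5019 -0.3056  0.034 ]
sBL [ 0.5049 -0.2462  0.034 ]
S gtop [ 0.5389 -0.2727  0.09  ]
S g1 [ 0.5404 -0.2655  0.09  ]
S g2 [ 0.5464 -0.2844  0.09  ]
S g3 [ 0.5345 -0.284   0.09  ]
S g4 [ 0.5287 -0.2677  0.09  ]
S s1 [ 0.5049 -0.2469  0.034 ]
S s2 [ 0.5033 -0.3067  0.034 ]
S s3 [ 0.5615 -0.3096  0.034 ]
S pivot [0.5465 0.1971 0.043 ]
S post [0.416  0.1939 0.042 ]
S c1 [0.3487 0.2315 0.008 ]
S c2 [0.3481 0.1525 0.008 ]
S c3 [0.5689 0.1564 0.008 ]
S ring [0.4085 0.1405 0.0365]
```

```bash
cat >> h.py <<'E'
def go(tgt=None,yaw=None):
    """print tool-frame delta from measured pose to world target; yaw = angle of tool y axis (mod 180) in deg"""
    from rig import observe
    s=observe(); M=R.from_rotvec(s['eef_rot']).as_matrix()
    y=np.degrees(np.arctan2(M[1,1],M[0,1]))
    print("t",round(s['clock'],2),"pos",s['position'].round(4),"xaxis",M[:,0].round(4),"yaw(y)",round(y,2),"F",s['wrist_force'].round(2),"T",s['torque'].round(3),"gap",round(s['finger_gap'],4), "q",s['joints'].round(2))
    if yaw is not None:
        d=(yaw-y+90)%180-90; print("world turn needed",round(d,2),"twist (about tool x down)",round(-d,2))
    if tgt is not None: print("tool delta before turning",(M.T@(np.array(tgt)-s['position'])).round(4))
    return s,M
E
python3 - <<'E'
from h import *
go([.45,-.26,.30],20); go([.45,-.26,.30],110)
E
```

```text
t 0.15 pos [0.1656 0.628  0.2445] xaxis [-4.0e-04 -1.4e-03 -1.0e+00] yaw(y) 75.23 F [-0.09  1.37  0.56] T [ 0.02  -0.061  0.004] gap 0.0856 q [-1.05  0.5  -0.43  1.55  0.22  1.14 -0.21]
world turn needed -55.23 twist (about tool x down) 55.23
tool delta before turning [-0.0544 -0.7863  0.5014]
t 0.15 pos [0.1656 0.628  0.2445] xaxis [-4.0e-04 -1.4e-03 -1.0e+00] yaw(y) 75.23 F [-0.09  1.37  0.56] T [ 0.02  -0.061  0.004] gap 0.0856 q [-1.05  0.5  -0.43  1.55  0.22  1.14 -0.21]
world turn needed 34.77 twist (about tool x down) -34.77
tool delta before turning [-0.0544 -0.7863  0.5014]
```

View pics/wrist0.png

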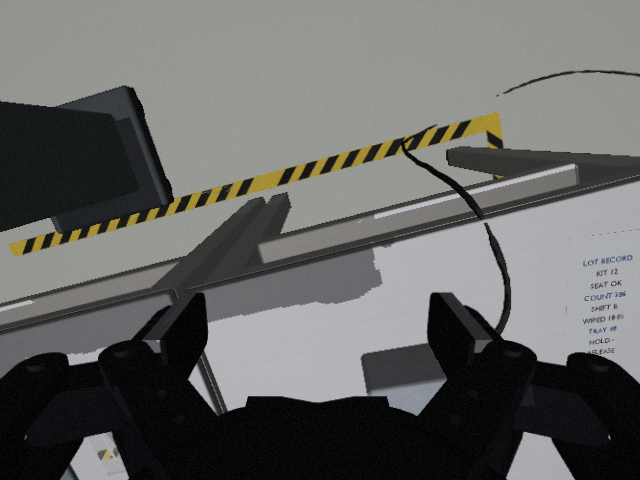

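The big bracket at (185,265) measures 222 x 80 mm, so it matches the size given; the small one is 169 x 59. The puller is the black one standing in the white stand at (393,228): it is not red, and it is larger than the loose black one. Moving the arm to look closer.

```bash
python3 -m pendant '[{"dx":-0.01,"dy":-0.013,"dz":0.037},{"dx":-0.01,"dy":-0.013,"dz":0.037},{"dx":-0.01,"dy":-0.013,"dz":0.037,"twist":8},{"dx":-0.01,"dy":-0.018,"dz":0.037,"twist":8},{"dx":-0.01,"dy":-0.023,"dz":0.037,"twist":8},{"dx":-0.01,"dy":-0.03,"dz":0.032,"twist":8},{"dx":-0.01,"dy":-0.03,"dz":0.022,"twist":8},{"dy":-0.03,"dz":0.01,"twist":8}]' 1
python3 -c "
from h import *
go([.44,.20,.3],20)"
```

```text
t 0.15 pos [0.1656 0.628  0.2445] xaxis [-4.0e-04 -1.4e-03 -1.0e+00] yaw(y) 75.23 F [-0.09  1.37  0.56] T [ 0.02  -0.061  0.004] gap 0.0856 q [-1.05  0.5  -0.43  1.55  0.22  1.14 -0.21]
world turn needed -55.23 twist (about tool x down) 55.23
tool delta before turning [-0.055  -0.344   0.3744]$[0]: bad value
```

```bash
python3 -m pendant '[{"dx":-0.01,"dy":-0.013,"dz":0.037,"twist":0},{"dx":-0.01,"dy":-0.013,"dz":0.037,"twist":0},{"dx":-0.01,"dy":-0.013,"dz":0.037,"twist":8},{"dx":-0.01,"dy":-0.018,"dz":0.037,"twist":8},{"dx":-0.01,"dy":-0.023,"dz":0.037,"twist":8},{"dx":-0.01,"dy":-0.03,"dz":0.032,"twist":8},{"dx":-0.01,"dy":-0.03,"dz":0.022,"twist":8},{"dx":0,"dy":-0.03,"dz":0.01,"twist":8}]' 1
python3 -c "
from h import *
go([.44,.20,.3],20)"
```

```text
clock: 0.95
position: [0.2932, 0.3848, 0.3163]
eef_rot: [0.862, 1.393, -0.86]
wrist_force: [0.2, -0.3, 0.8]
finger_gap: 0.0852
t 0.95 pos [0.2932 0.3848 0.3163] xaxis [ 1.8e-03  8.0e-04 -1.0e+00] yaw(y) 26.59 F [ 0.18 -0.27  0.8 ] T [0.061 0.006 0.014] gap 0.0852 q [-0.74  0.11 -0.25  1.87  0.03  1.16 -0.54]
world turn needed -6.59 twist (about tool x down) 6.59
tool delta before turning [0.0164 0.0486 0.2309]
```

```bash
python3 -m pendant '[{"dx":0.003,"dy":0.004,"dz":0.04,"twist":0},{"dx":0.003,"dy":0.004,"dz":0.04,"twist":0},{"dx":0.003,"dy":0.004,"dz":0.04,"twist":0},{"dx":0.003,"dy":0.004,"dz":0.04,"twist":0},{"dx":0.003,"dy":0.004,"dz":0.04,"twist":0},{"dx":0.003,"dy":0.004,"dz":0.04,"twist":0},{"dx":0,"dy":0.004,"dz":0.04,"twist":0},{"dx":0,"dy":0,"dz":0,"twist":0}]'
python3 -c "
from h import *
from rig import *
s,M=go()
c=read_camera('wrist');cv2.imwrite('pics/w1.png',c['frame'][:,:,::-1])
json.dump([s['position'].tolist(),s['eef_rot'].tolist()],open('w1.json','w'))
"
```

```text
clock: 1.75
position: [0.4464, 0.1455, 0.2971]
eef_rot: [0.858, 1.393, -0.86]
wrist_force: [-0.5, 0.3, -0.1]
finger_gap: 0.0857
t 1.75 pos [0.4464 0.1455 0.2971] xaxis [ 8.0e-04 -2.3e-03 -1.0e+00] yaw(y) 26.72 F [-0.49  0.31 -0.13] T [-0.073  0.043 -0.061] gap 0.0857 q [-0.39  0.09  0.02  1.94  0.    1.11  0.09]
```

View pics/w1.png

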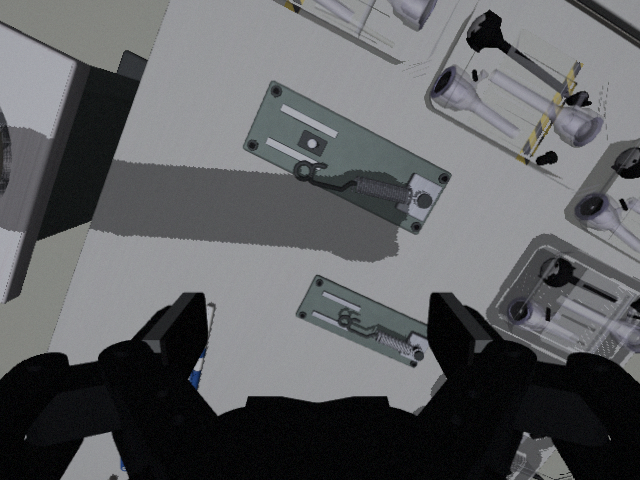

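```bash
python3 -c "
from h import *
crop(cv2.imread('pics/w1.png'),235,70,465,240,3.4,'pics/w1c.png')"
```

```text
(no output)
```

View pics/w1c.png

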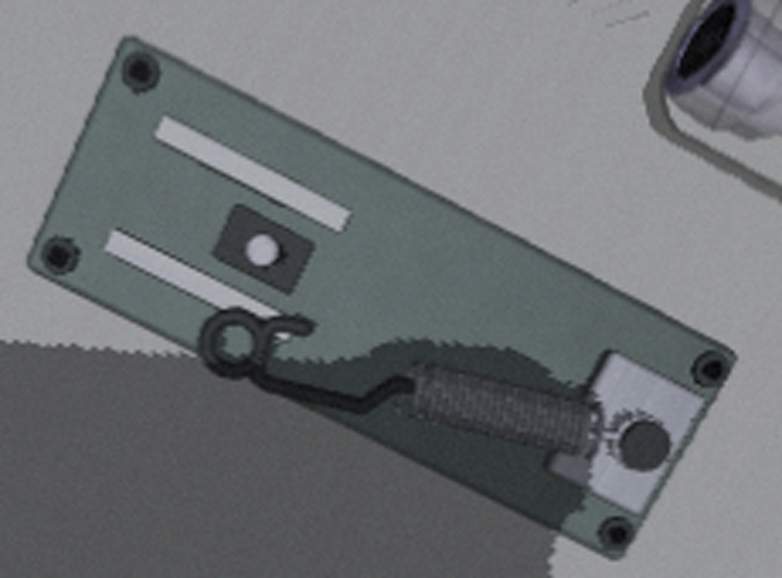

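Run:
```python
from h import *
p,r=json.load(open('w1.json')); w=wcam(p,r)
D={}
for n,a,b,z in [("ring",234,343,.0365),("post",262,249,.042),("pivot",643,445,.043),("A",127,36,.008),("B",30,266,.008),("C",617,560,.008),("Dd",736,352,.008),("bA",141,71,.012),("bB",60,256,.012),("bC",617,534,.012),("bD",712,370,.012)]:
    D[n]=pt(w,a/3.4+235-.35,b/3.4+70-.35,z); print(n,D[n].round(4))
m1=(D['A']+D['B'])/2; m2=(D['C']+D['Dd'])/2
print("axis",(m1-m2)[:2]/np.linalg.norm((m1-m2)[:2]),np.linalg.norm(m1-m2))
m1=(D['bA']+D['bB'])/2; m2=(D['bC']+D['bD'])/2
print("axis",(m1-m2)[:2]/np.linalg.norm((m1-m2)[:2]))
for k in ['post','ring']: d=(D[k]-D['pivot'])[:2]; print(k,np.linalg.norm(d),np.degrees(np.arctan2(d[1],d[0])))
```

```text
ring [0.4182 0.1693 0.0365]
post [0.4134 0.1982 0.042 ]
pivot [0.5442 0.1987 0.043 ]
A [0.3471 0.2364 0.008 ]
B [0.3484 0.1591 0.008 ]
C [0.5685 0.1598 0.008 ]
Dd [0.5675 0.2387 0.008 ]
bA [0.3559 0.2288 0.012 ]
bB [0.3564 0.1668 0.012 ]
bC [0.5624 0.168  0.012 ]
bD [0.5621 0.2298 0.012 ]
axis [-0.99997819 -0.00660511] 0.22027067731137948
axis [-0.99998503 -0.00547086]
post 0.13079122192519088 -179.79695077998446
ring 0.12941147226598534 -166.85594854120052
```

```bash
python3 -m pendant '[{"dx":0,"dy":-0.011,"dz":0.043,"twist":0},{"dx":0,"dy":-0.011,"dz":0.043,"twist":0},{"dx":0,"dy":-0.011,"dz":0.043,"twist":0},{"dx":0,"dy":-0.011,"dz":0.043,"twist":0},{"dx":0,"dy":-0.011,"dz":0.043,"twist":0},{"dx":0,"dy":-0.011,"dz":0.043,"twist":0},{"dx":0,"dy":-0.011,"dz":0.043,"twist":0},{"dx":0.01,"dy":-0.011,"dz":0.043,"twist":0}]'
python3 -c "
from h import *
go([.547,-.316,.25],20)"
```

```text
clock: 2.6
position: [0.5246, -0.1949, 0.2884]
eef_rot: [0.852, 1.396, -0.849]
wrist_force: [1.5, 0.6, 0.4]
finger_gap: 0.0854
t 2.6 pos [ 0.5246 -0.1949  0.2884] xaxis [ 2.8e-03  4.0e-04 -1.0e+00] yaw(y) 27.38 F [1.55 0.62 0.4 ] T [ 0.035 -0.082  0.028] gap 0.0854 q [ 0.06  0.27  0.31  1.76 -0.09  1.13  0.87]
world turn needed -7.38 twist (about tool x down) 7.38
tool delta before turning [ 0.0384 -0.0359  0.1178]
```

```bash
python3 -m pendant '[{"dx":0.01,"dy":-0.012,"dz":0.039,"twist":0},{"dx":0.014,"dy":-0.012,"dz":0.039,"twist":0},{"dx":0.014,"dy":-0.012,"dz":0.039,"twist":0},{"dx":0,"dy":0,"dz":0,"twist":7},{"dx":0,"dy":0,"dz":0,"twist":0}]'
python3 -c "
from h import *
from rig import *
s,M=go()
c=read_camera('wrist');cv2.imwrite('pics/w2.png',c['frame'][:,:,::-1])
json.dump([s['position'].tolist(),s['eef_rot'].tolist()],open('w2.json','w'))
"
```

```text
clock: 3.1
position: [0.5444, -0.315, 0.2478]
eef_rot: [0.947, 1.358, -0.947]
wrist_force: [-0.4, 0.9, 0.3]
finger_gap: 0.0853
t 3.1 pos [ 0.5444 -0.315   0.2478] xaxis [-0.0022  0.0014 -1.    ] yaw(y) 20.11 F [-0.37  0.89  0.35] T [-0.019 -0.028  0.02 ] gap 0.0853 q [ 0.21  0.45  0.37  1.62 -0.17  1.11  0.97]
```

View pics/w2.png

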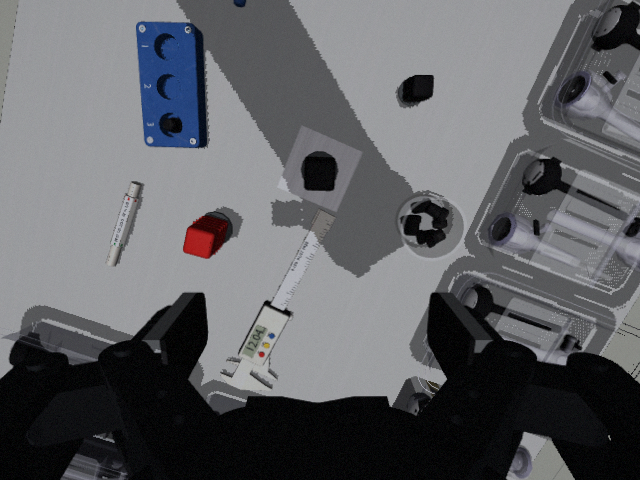

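```bash
python3 -c "
from h import *
im=cv2.imread('pics/w2.png')
im=np.clip(im.astype(float)*2.2,0,255).astype(np.uint8)
crop(im,265,115,375,220,7,'pics/w2c.png')"
```

```text
(no output)
```

View pics/w2c.png

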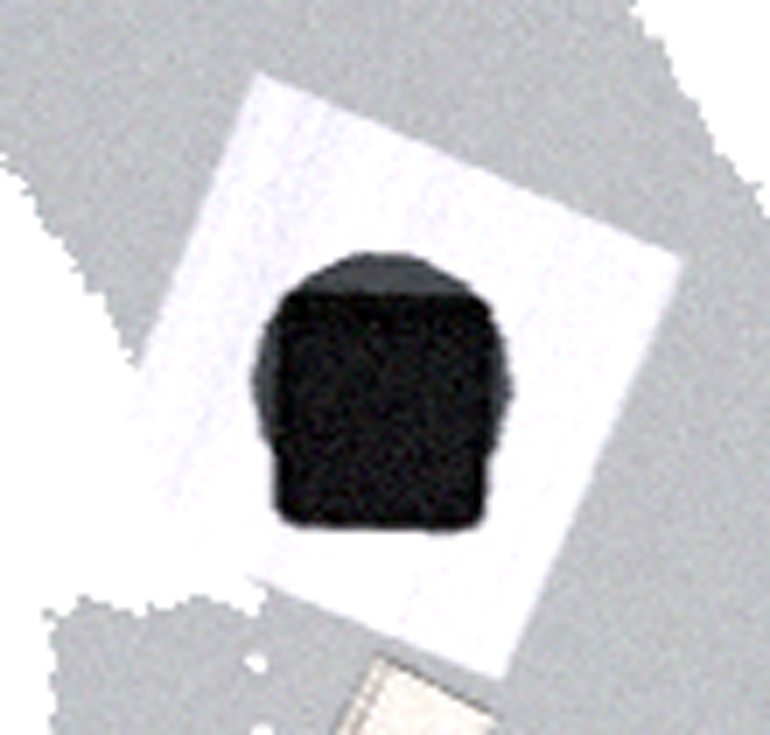

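Run:
```python
from h import *
p,r=json.load(open('w2.json')); w=wcam(p,r)
for n,a,b,z in [("top",381,424,.09),("flange",382,382,.038),("flL",252,382,.038),("flR",513,382,.038),("e1",275,530,.09),("e2",487,530,.09)]:
    print(n,pt(w,a/7+265-.43,b/7+115-.43,z).round(4))
go([.534,-.278,.062],20)
```

```text
top [ 0.5317 -0.2773  0.09  ]
flange [ 0.5318 -0.2767  0.038 ]
flL [ 0.516  -0.2824  0.038 ]
flR [ 0.5477 -0.2708  0.038 ]
e1 [ 0.5247 -0.2923  0.09  ]
e2 [ 0.5468 -0.2842  0.09  ]
t 3.15 pos [ 0.545  -0.3138  0.2484] xaxis [-0.0011  0.0016 -1.    ] yaw(y) 20.42 F [ 0.3   0.43 -0.09] T [ 0.051  0.007 -0.011] gap 0.0855 q [ 0.21  0.44  0.36  1.62 -0.17  1.11  0.98]
world turn needed -0.42 twist (about tool x down) 0.42
tool delta before turning [ 0.1865  0.0022 -0.037 ]
```

```bash
python3 -m pendant '[{"dx":0.03,"dy":0.0005,"dz":-0.037,"twist":0},{"dx":0.04,"dy":0,"dz":0,"twist":0},{"dx":0.04,"dy":0,"dz":0,"twist":0},{"dx":0.04,"dy":0,"dz":0,"twist":0},{"dx":0.036,"dy":0,"dz":0,"twist":0},{"dx":0,"dy":0,"dz":0,"twist":0}]' 1
python3 -c "
from h import *
from rig import *
s,M=go([.5325,-.2775,.062],20)
c=read_camera('scene');crop(c['frame'][:,:,::-1],280,140,540,340,3,'pics/s3.png')
"
```

```text
clock: 3.75
position: [0.5296, -0.2756, 0.0589]
eef_rot: [0.942, 1.368, -0.942]
wrist_force: [-0.2, 0.2, 0.6]
finger_gap: 0.0854
t 3.75 pos [ 0.5296 -0.2756  0.0589] xaxis [-0.0078  0.0055 -1.    ] yaw(y) 20.57 F [-0.24  0.18  0.64] T [ 0.075  0.033 -0.04 ] gap 0.0854 q [ 0.22  0.63  0.29  1.82 -0.26  0.73  1.01]
world turn needed -0.57 twist (about tool x down) 0.57
tool delta before turning [-0.0032  0.002   0.0028]
```

View pics/s3.png

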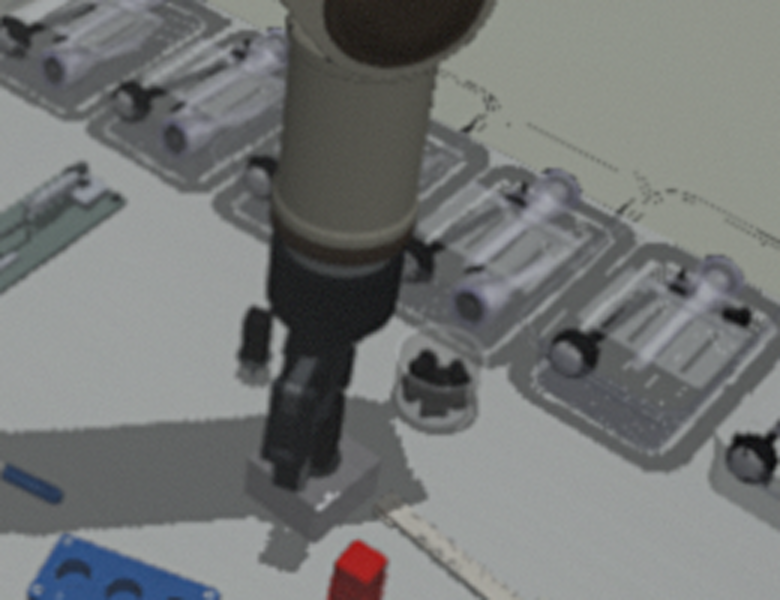

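```bash
python3 -m pendant '[{"dx":-0.003,"dy":0.001,"dz":0.002,"twist":0},{"dx":0,"dy":0,"dz":0,"twist":0}]' 1
python3 -c "
from h import *
s,M=go([.5325,-.2775,.062],20)"
python3 -m pendant '[{"dx":0,"dy":0,"dz":0,"twist":0},{"dx":0,"dy":0,"dz":0,"twist":0},{"dx":0,"dy":0,"dz":0,"twist":0},{"dx":0,"dy":0,"dz":0,"twist":0},{"dx":0,"dy":0,"dz":0,"twist":0},{"dx":0,"dy":0,"dz":0,"twist":0}]' 0
python3 -c "
from h import *
s,M=go([.5325,-.2775,.062],20)"
```

```text
clock: 4.0
position: [0.5366, -0.2828, 0.0696]
eef_rot: [0.945, 1.351, -0.942]
wrist_force: [-0.0, 0.1, 0.2]
finger_gap: 0.0853
t 4.0 pos [ 0.5366 -0.2828  0.0696] xaxis [ 0.0053 -0.0021 -1.    ] yaw(y) 20.3 F [-0.04  0.13  0.25] T [-0.046 -0.038  0.03 ] gap 0.0853 q [ 0.22  0.62  0.3   1.81 -0.25  0.74  1.  ]
world turn needed -0.3 twist (about tool x down) 0.3
tool delta before turning [ 0.0076 -0.002  -0.0064]
clock: 4.6
position: [0.5341, -0.2822, 0.0666]
eef_rot: [0.945, 1.355, -0.945]
wrist_force: [-0.5, 0.4, 3.7]
finger_gap: 0.0237
t 4.6 pos [ 0.5341 -0.2822  0.0666] xaxis [ 4.e-04 -1.e-04 -1.e+00] yaw(y) 20.23 F [-0.54  0.37  3.74] T [ 0.037  0.14  -0.033] gap 0.0237 q [ 0.22  0.63  0.3   1.81 -0.25  0.74  1.  ]
world turn needed -0.23 twist (about tool x down) 0.23
tool delta before turning [ 0.0046  0.0001 -0.0049]
```

```bash
python3 -m pendant '[{"dx":-0.01,"dy":0,"dz":0,"twist":0},{"dx":-0.02,"dy":0,"dz":0,"twist":0},{"dx":-0.03,"dy":0,"dz":0,"twist":0},{"dx":-0.03,"dy":0,"dz":0,"twist":0},{"dx":-0.02,"dy":0,"dz":0,"twist":0},{"dx":0,"dy":0,"dz":0,"twist":0},{"dx":0,"dy":0,"dz":0,"twist":0}]' 0
python3 -c "
from h import *
from rig import *
s,M=go([.5,.0,.18],0)
c=read_camera('wrist');cv2.imwrite('pics/w4.png',c['frame'][:,:,::-1])
json.dump([s['position'].tolist(),s['eef_rot'].tolist()],open('w4.json','w'))
c=read_camera('scene');crop(c['frame'][:,:,::-1],280,100,540,300,3,'pics/s4.png')
"
```

```text
clock: 5.3
position: [0.5337, -0.2817, 0.1762]
eef_rot: [0.945, 1.356, -0.945]
wrist_force: [-0.0, 0.6, -2.8]
finger_gap: 0.0236
t 5.3 pos [ 0.5337 -0.2817  0.1762] xaxis [ 0.e+00  2.e-04 -1.e+00] yaw(y) 20.24 F [-0.02  0.64 -2.8 ] T [ 0.021 -0.012  0.004] gap 0.0236 q [ 0.18  0.48  0.35  1.76 -0.19  0.94  0.96]
world turn needed -20.24 twist (about tool x down) 20.24
tool delta before turning [-0.0038  0.0659 -0.276 ]
```

View pics/w4.png

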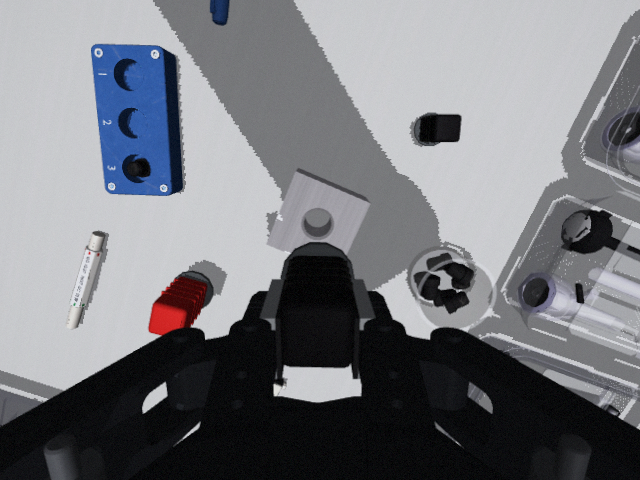

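View pics/s4.png

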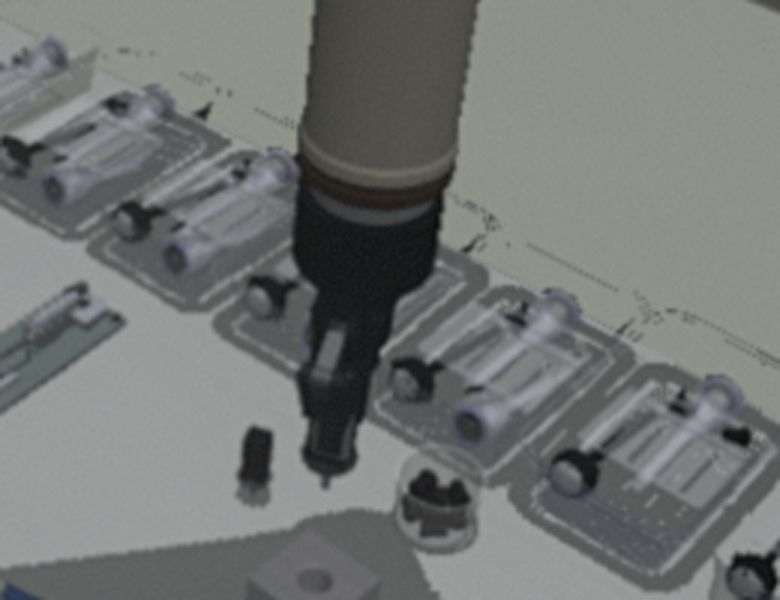

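```bash
python3 -c "
from h import *
im=cv2.imread('pics/w4.png')
im=np.clip(im.astype(float)*3,0,255).astype(np.uint8)
crop(im,255,190,385,380,4,'pics/w4c.png')
im=cv2.imread('pics/s4.png')
im=np.clip(im.astype(float)*2,0,255).astype(np.uint8)
crop(im,260,370,420,600,2.5,'pics/s4c.png')"
```

```text
(no output)
```

View pics/w4c.png

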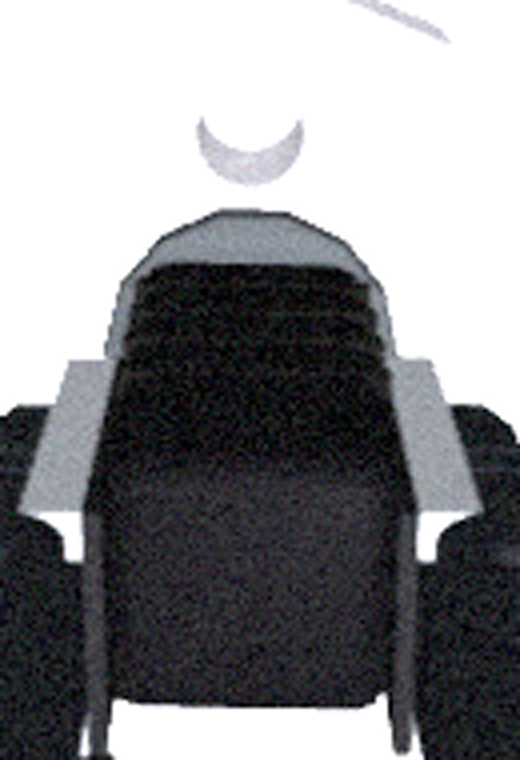

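View pics/s4c.png

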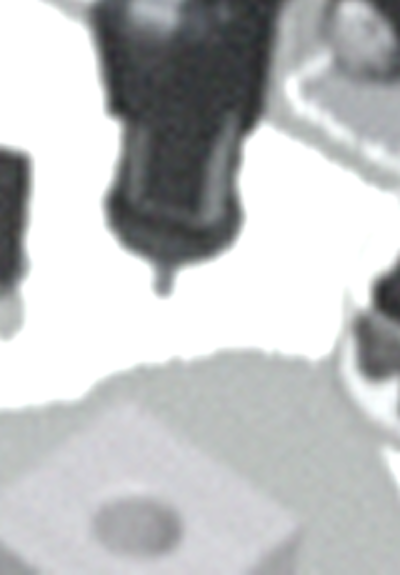

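Run:
```python
from h import *
from scipy.optimize import least_squares
cam=dict(W,E=Ttc)
V=lambda b:b/4+190-.38
U=lambda a:a/4+255-.38
obs=[V(210),V(264),V(480),V(705)]
def f(p):
    xg,zg=p
    q=[(xg+.026,0,zg-.017),(xg+.022,0,zg-.012),(xg-.03,0,zg-.012),(xg-.03,0,zg+.012)]
    return np.array([px(cam,a)[1] for a in q])-obs
r=least_squares(f,[.006,-.005]); print(r.x,r.fun)
r2=least_squares(lambda p:f([.0066,p[0]]),[-.005]);print(r2.x,r2.fun)
# top-face lateral
for y in(-.012,.012): print(px(cam,(r.x[0]-.03,y,r.x[1]+.012)),U(112),U(385))
p,rr=json.load(open('w4.json')); w=wcam(p,rr)
T=np.eye(4);T[:3,:3]=R.from_rotvec(rr).as_matrix();T[:3,3]=p
print("grip world",(T@np.r_[r.x[0],0,r.x[1],1])[:3])
# hole: crescent edges 198..303 widest, v bottom 185
for a,b in [(196,125),(304,125),(250,185)]: print(pt(w,U(a),V(b),.034).round(4))
s=lambda a,b:(280+(260+a/2.5)/3,100+(370+b/2.5)/3)
print("scene tip end pred",[px("scene",(T@np.r_[r.x[0]+.052,0,r.x[1],1])[:3]+np.array(o)) for o in([0,0,0],[.01,0,0],[0,.01,0])],"seen",s(163,292))
print("hole pred",px("scene",(.5325,-.278,.034)),"seen",s(137,525))
```

```text
[ 0.01401261 -0.0009878 ] [ 2.10406336  1.23208534 -4.44260353  2.2120474 ]
[-0.00448285] [-0.79868143 -1.09793116 -4.39120795  6.44353405]
[282.99082078 368.04814875] 282.62 350.87
[351.59582554 368.06407403] 282.62 350.87
grip world [ 0.5333518  -0.28080684  0.16215026]
[ 0.5217 -0.2788  0.034 ]
[ 0.5407 -0.2718  0.034 ]
[ 0.5352 -0.2862  0.034 ]
scene tip end pred [array([389.27281238, 265.78630514]), array([392.68444261, 262.84385707]), array([384.87696057, 263.02301246])] seen (388.4, 262.26666666666665)
hole pred [384.00433489 293.06512189] seen (384.93333333333334, 293.33333333333337)
```

```bash
python3 -m pendant '[{"dx":-0.01,"dy":0.003,"dz":-0.03,"twist":0},{"dx":0,"dy":0.005,"dz":-0.045,"twist":0},{"dx":0,"dy":0.005,"dz":-0.045,"twist":0},{"dx":0,"dy":0.005,"dz":-0.045,"twist":0},{"dx":0,"dy":0.005,"dz":-0.045,"twist":0},{"dx":0,"dy":0.005,"dz":-0.045,"twist":0},{"dx":0,"dy":0.005,"dz":-0.045,"twist":0},{"dx":0,"dy":0.005,"dz":-0.045,"twist":0}]' 0
python3 -c "
from h import *
go([.419,.164,.15],0)"
```

```text
clock: 6.2
position: [0.4486, 0.0563, 0.1851]
eef_rot: [0.944, 1.357, -0.947]
wrist_force: [0.9, 1.5, -1.5]
finger_gap: 0.0235
t 6.2 pos [0.4486 0.0563 0.1851] xaxis [-2.2e-03 -6.0e-04 -1.0e+00] yaw(y) 20.23 F [ 0.86  1.45 -1.53] T [ 0.049 -0.131 -0.024] gap 0.0235 q [-0.38  0.2   0.22  2.1  -0.06  0.85  0.23]
world turn needed -20.23 twist (about tool x down) 20.23
tool delta before turning [ 0.0351  0.0096 -0.1112]
```

```bash
python3 -m pendant '[{"dx":0.01,"dy":0.003,"dz":-0.038,"twist":0},{"dx":0.012,"dy":0.003,"dz":-0.038,"twist":0},{"dx":0.013,"dy":0.004,"dz":-0.035,"twist":0},{"dx":0,"dy":0,"dz":0,"twist":7},{"dx":0,"dy":0,"dz":0,"twist":7},{"dx":0,"dy":0,"dz":0,"twist":6},{"dx":0,"dy":0,"dz":0,"twist":0},{"dx":0,"dy":0,"dz":0,"twist":0}]' 0
python3 -c "
from h import *
from rig import *
s,M=go([.419,.164,.11],0)
c=read_camera('wrist');cv2.imwrite('pics/w5.png',c['frame'][:,:,::-1])
json.dump([s['position'].tolist(),s['eef_rot'].tolist()],open('w5.json','w'))
c=read_camera('scene');cv2.imwrite('pics/s5f.png',c['frame'][:,:,::-1]);crop(c['frame'][:,:,::-1],110,120,270,240,5,'pics/s5.png')
"
```

```text
clock: 7.0
position: [0.4206, 0.1622, 0.1505]
eef_rot: [1.203, 1.213, -1.206]
wrist_force: [0.7, 0.4, -1.5]
finger_gap: 0.0237
t 7.0 pos [0.4206 0.1622 0.1505] xaxis [-1.6e-03 -9.0e-04 -1.0e+00] yaw(y) 0.4 F [ 0.67  0.43 -1.53] T [0.009 0.019 0.062] gap 0.0237 q [-0.61  0.25  0.2   2.13 -0.07  0.76 -0.35]
world turn needed -0.4 twist (about tool x down) 0.4
tool delta before turning [ 0.0405 -0.0015 -0.0019]
```

View pics/w5.png

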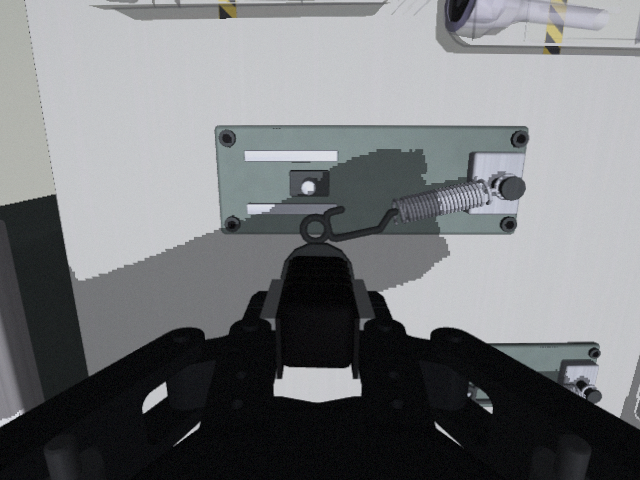

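View pics/s5.png

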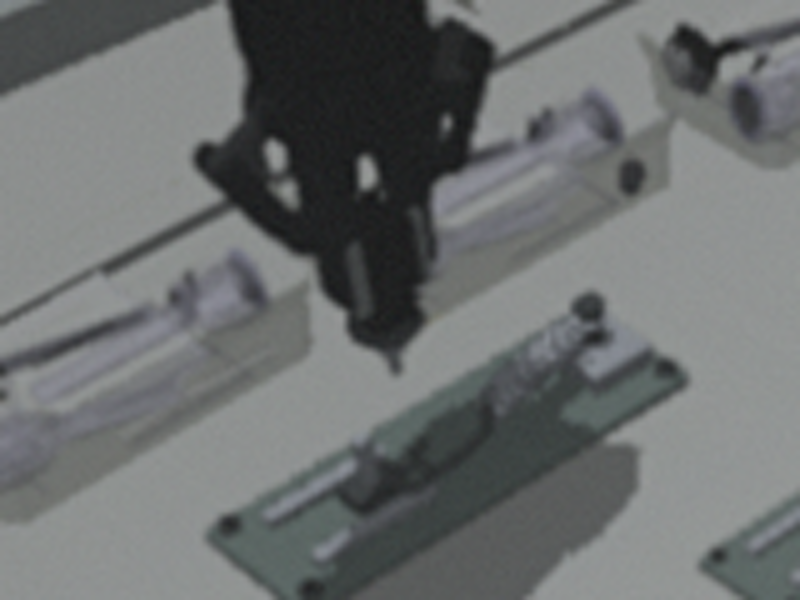

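Run:
```python
from h import *
im=cv2.imread('pics/w5.png'); im=np.clip(im.astype(float)*1.8,0,255).astype(np.uint8)
crop(im,205,115,365,255,5,'pics/w5c.png')
im=cv2.imread('pics/s5f.png'); im=np.clip(im.astype(float)*2,0,255).astype(np.uint8)
crop(im,165,180,265,240,8,'pics/s5c.png')
```

```text
(no output)
```

View pics/w5c.png

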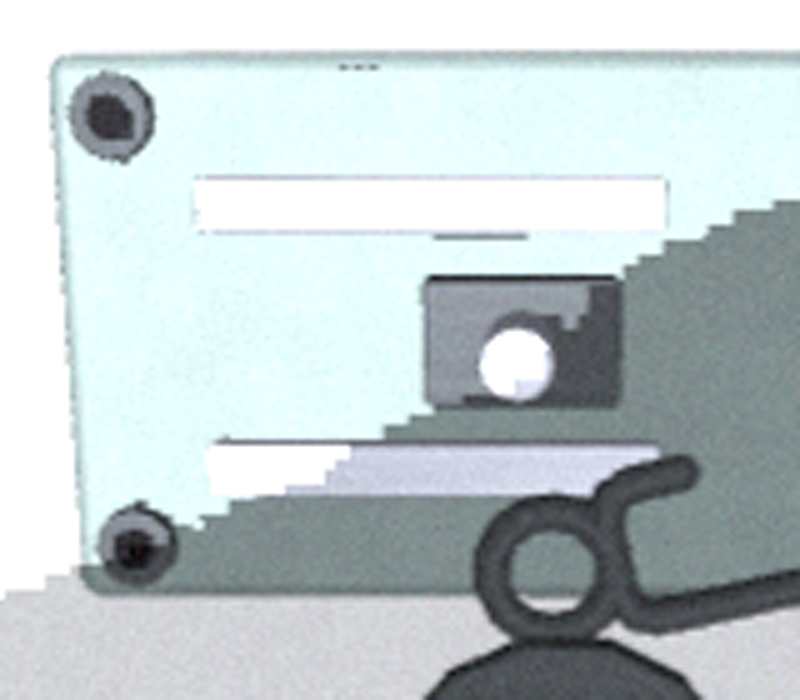

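View pics/s5c.png

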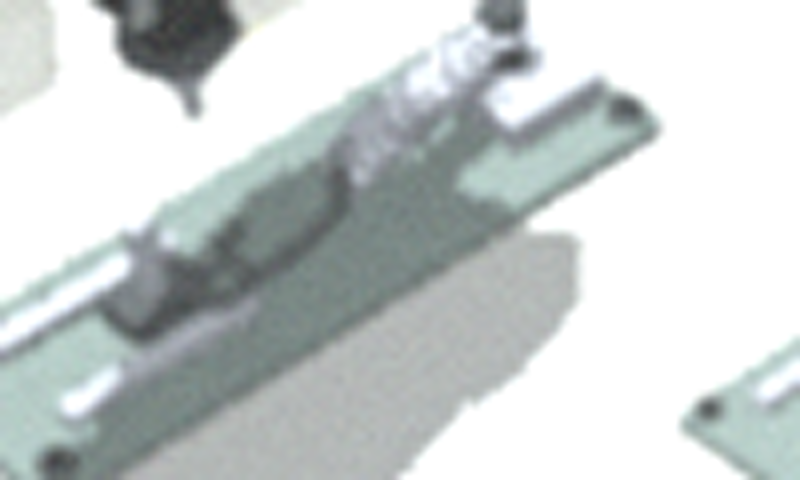

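Run:
```python
from h import *
p,r=json.load(open('w5.json')); w=wcam(p,r); Mx=R.from_rotvec(r).as_matrix(); p=np.array(p)
U=lambda a:a/5+205-.4
V=lambda a:a/5+115-.4
ring=pt(w,U(552),V(569),.0355); post=pt(w,U(516),V(364),.042); pf=p
print("ring",ring.round(4),"post",post.round(4))
piv=pt(w,512,187.5,.043); print("pivot",piv.round(4), np.linalg.norm((ring-piv)[:2]),np.linalg.norm((post-piv)[:2]), "angle ring-post",np.degrees(np.arctan2(*( (ring-piv)[1::-1]))-np.arctan2(*((post-piv)[1::-1]))))
ends=[pt(w,U(57),V(60),.008),pt(w,U(90),V(590),.008)]; print([e.round(4) for e in ends])
for zg in (-.001,-.003,-.005):
  g=p+Mx@np.array([.0066,0,zg]); t=p+Mx@np.array([.0586,0,zg]); print(zg,"grip",g.round(4),"tipend scene pred",px("scene",t).round(1), "flange top pix", px(w,p+Mx@np.array([.0326,0,zg-.017])).round(1))
print("seen tip 189.4 194; flange", U(565),V(640))
print("ring in scene pred (wrist est)",px("scene",ring).round(1),"top est",px("scene",(.4222,.1642,.0365)).round(1))
print("post scene pred",px("scene",post).round(1),"pivot",px("scene",piv).round(1))
```

```text
ring [0.4188 0.1697 0.0355] post [0.4141 0.1983 0.042 ]
pivot [0.5452 0.1995 0.043 ] 0.12983346756861674 0.1310971053622796 angle ring-post 12.742275501929706
[array([0.3483, 0.2365, 0.008 ]), array([0.3486, 0.1593, 0.008 ])]
-0.001 grip [0.4206 0.1632 0.1439] tipend scene pred [189.2 195.6] flange top pix [317.3 248.7]
-0.003 grip [0.4206 0.1652 0.1439] tipend scene pred [188.6 195.2] flange top pix [317.3 244.5]
-0.005 grip [0.4206 0.1672 0.1439] tipend scene pred [188.1 194.8] flange top pix [317.3 240.2]
seen tip 189.4 194; flange 317.6 242.6
ring in scene pred (wrist est) [190.9 214.6] top est [193.5 214.6]
post scene pred [181.  207.6] pivot [226.  180.4]
```

```bash
python3 -m pendant '[{"dx":0.015,"dy":-0.003,"dz":-0.002,"twist":0},{"dx":0.015,"dy":0,"dz":0,"twist":0},{"dx":0.014,"dy":0,"dz":0,"twist":0},{"dx":0,"dy":0,"dz":0,"twist":0},{"dx":0,"dy":0,"dz":0,"twist":0},{"dx":0,"dy":0,"dz":0,"twist":0}]' 0
python3 -c "
from h import *
from rig import *
s,M=go([.4173,.164,.1036],0)
c=read_camera('wrist');cv2.imwrite('pics/w6.png',c['frame'][:,:,::-1])
json.dump([s['position'].tolist(),s['eef_rot'].tolist()],open('w6.json','w'))
im=np.clip(c['frame'][:,:,::-1].astype(float)*1.8,0,255).astype(np.uint8)
crop(im,200,100,400,250,4,'pics/w6c.png')
c=read_camera('scene');cv2.imwrite('pics/s6f.png',c['frame'][:,:,::-1]);
im=np.clip(c['frame'][:,:,::-1].astype(float)*2,0,255).astype(np.uint8)
crop(im,165,170,265,245,8,'pics/s6.png')
"
```

```text
clock: 7.7
position: [0.4188, 0.1646, 0.1079]
eef_rot: [1.207, 1.211, -1.205]
wrist_force: [-0.2, 0.1, -0.7]
finger_gap: 0.0237
t 7.7 pos [0.4188 0.1646 0.1079] xaxis [ 9.e-04  5.e-04 -1.e+00] yaw(y) 0.24 F [-0.24  0.08 -0.72] T [ 0.01   0.008 -0.014] gap 0.0237 q [-0.6   0.33  0.19  2.17 -0.1   0.66 -0.34]
world turn needed -0.24 twist (about tool x down) 0.24
tool delta before turning [ 0.0043 -0.0015  0.0006]
```

View pics/w6c.png

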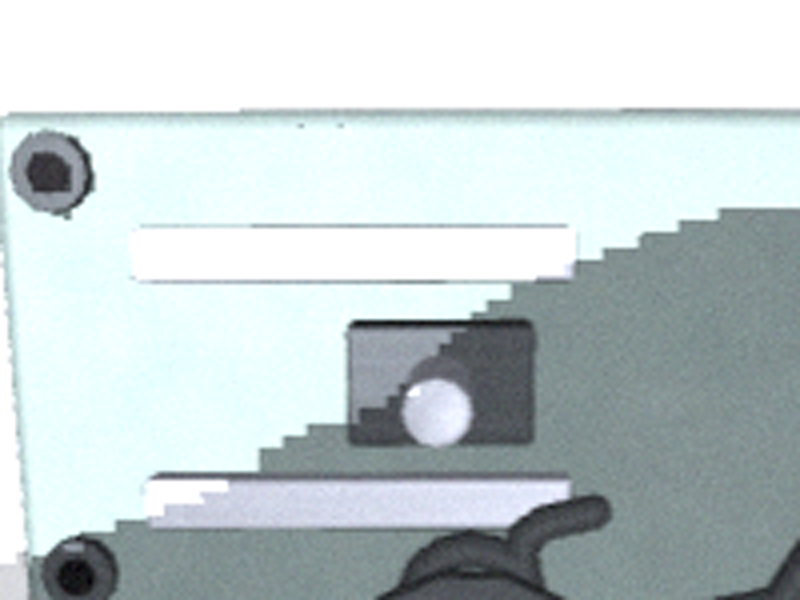

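View pics/s6.png

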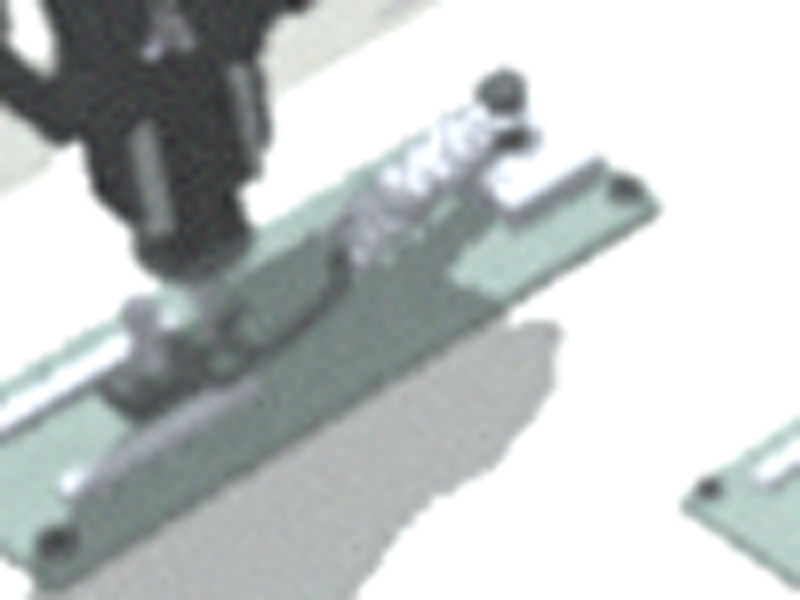

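Run:
```python
from h import *
im=cv2.imread('pics/s6f.png')[185:235,170:215].astype(float)
im=np.clip((im-20)*3.2,0,255).astype(np.uint8)
cv2.imwrite('pics/s6d.png',cv2.resize(im,None,fx=12,fy=12,interpolation=cv2.INTER_CUBIC))
p,r=json.load(open('w6.json')); w=wcam(p,r); Mx=R.from_rotvec(r).as_matrix(); p=np.array(p)
U=lambda a:a/4+200-.4
V=lambda a:a/4+100-.4
post=pt(w,U(437),V(412),.042);print("post",post.round(4))
a=pt(w,U(473),V(530),.034); print("ring far edge",a.round(4), "centre", (a-[0,.011,0]).round(4))
for zg in (-.001,-.003,-.005):
  print(px(w,p+Mx@np.array([.0326,0,zg-.017])))
print("flange apex",U(469),V(572))
for zg in(-.001,-.004): print("tip",[px("scene",p+Mx@np.array([x,0,zg])).round(1) for x in(.0446,.0586)])
```

```text
post [0.4142 0.1982 0.042 ]
ring far edge [0.4191 0.18   0.034 ] centre [0.4191 0.169  0.034 ]
[317.29869295 248.68648187]
[317.29855551 244.46678272]
[317.29841577 240.2209396 ]
flange apex 316.85 242.6
tip [array([190. , 205.7]), array([191. , 210.6])]
tip [array([189.2, 205.1]), array([190.2, 210. ])]
```

View pics/s6d.png

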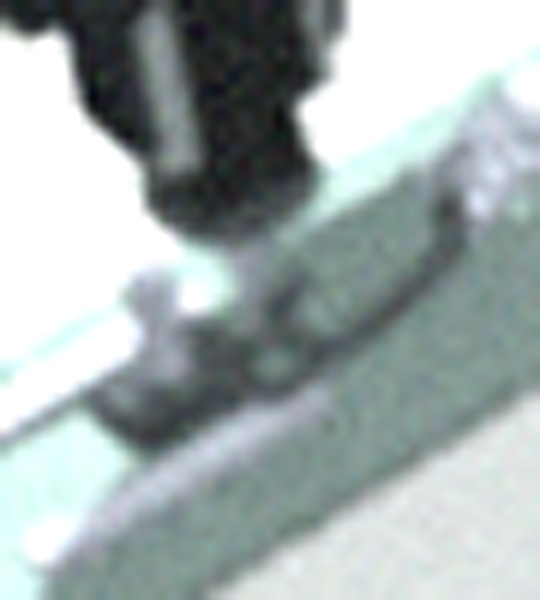

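```bash
python3 -m pendant '[{"dx":0.005,"dy":0.0005,"dz":0.001,"twist":0},{"dx":0.004,"dy":0,"dz":0,"twist":0},{"dx":0,"dy":0,"dz":0,"twist":0},{"dx":0,"dy":0,"dz":0,"twist":0}]' 0
python3 -c "
from h import *
go()"
python3 -m pendant '[{"dx":0.002,"dy":0,"dz":0,"twist":0},{"dx":0.001,"dy":0,"dz":0,"twist":0},{"dx":0.001,"dy":0,"dz":0,"twist":0},{"dx":0,"dy":0,"dz":0,"twist":0}]' 0
python3 -c "
from h import *
go()"
```

```text
clock: 8.2
position: [0.4185, 0.1633, 0.0981]
eef_rot: [1.206, 1.211, -1.207]
wrist_force: [-0.8, 1.0, -1.4]
finger_gap: 0.0235
t 8.2 pos [0.4185 0.1633 0.0981] xaxis [-6.e-04 -3.e-04 -1.e+00] yaw(y) 0.23 F [-0.8   0.98 -1.42] T [-0.021 -0.054  0.038] gap 0.0235 q [-0.59  0.35  0.18  2.17 -0.11  0.63 -0.33]
clock: 8.6
position: [0.4186, 0.1634, 0.0941]
eef_rot: [1.206, 1.211, -1.207]
wrist_force: [-0.7, 0.7, -1.7]
finger_gap: 0.023
t 8.6 pos [0.4186 0.1634 0.0941] xaxis [-3.e-04 -1.e-04 -1.e+00] yaw(y) 0.23 F [-0.69  0.69 -1.73] T [-0.031 -0.016  0.01 ] gap 0.023 q [-0.59  0.35  0.18  2.17 -0.11  0.62 -0.33]
```

```bash
python3 -m pendant '[{"dx":0.001,"dy":0,"dz":0,"twist":0},{"dx":0.001,"dy":0,"dz":0,"twist":0},{"dx":0,"dy":0,"dz":0,"twist":0}]' 0
python3 -c "
from h import *
from rig import *
go()
c=read_camera('scene');cv2.imwrite('pics/s7f.png',c['frame'][:,:,::-1]);
im=c['frame'][:,:,::-1][185:235,170:215].astype(float)
im=np.clip((im-20)*3.2,0,255).astype(np.uint8)
cv2.imwrite('pics/s7d.png',cv2.resize(im,None,fx=12,fy=12,interpolation=cv2.INTER_CUBIC))
c=read_camera('wrist')
im=np.clip(c['frame'][:,:,::-1].astype(float)*1.8,0,255).astype(np.uint8)
crop(im,200,100,400,250,4,'pics/w7c.png')
"
```

```text
clock: 8.9
position: [0.4186, 0.1634, 0.0922]
eef_rot: [1.206, 1.211, -1.206]
wrist_force: [-0.8, 0.4, -0.5]
finger_gap: 0.0233
t 8.9 pos [0.4186 0.1634 0.0922] xaxis [-3.e-04 -1.e-04 -1.e+00] yaw(y) 0.23 F [-0.85  0.36 -0.48] T [-0.009 -0.045  0.024] gap 0.0233 q [-0.59  0.36  0.18  2.17 -0.11  0.62 -0.33]
```

View pics/s7d.png

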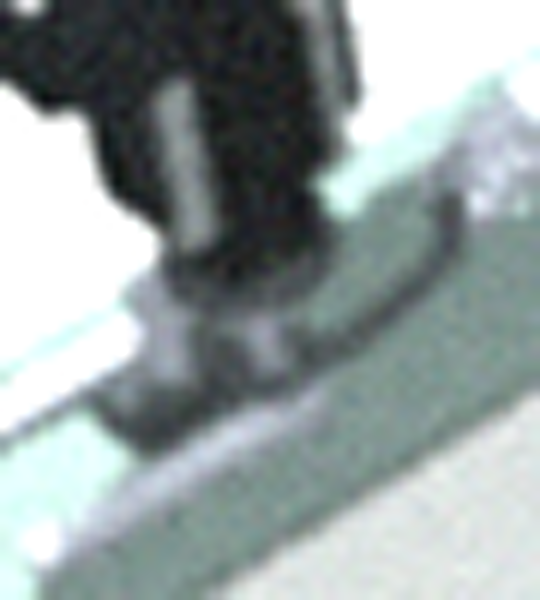

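View pics/w7c.png

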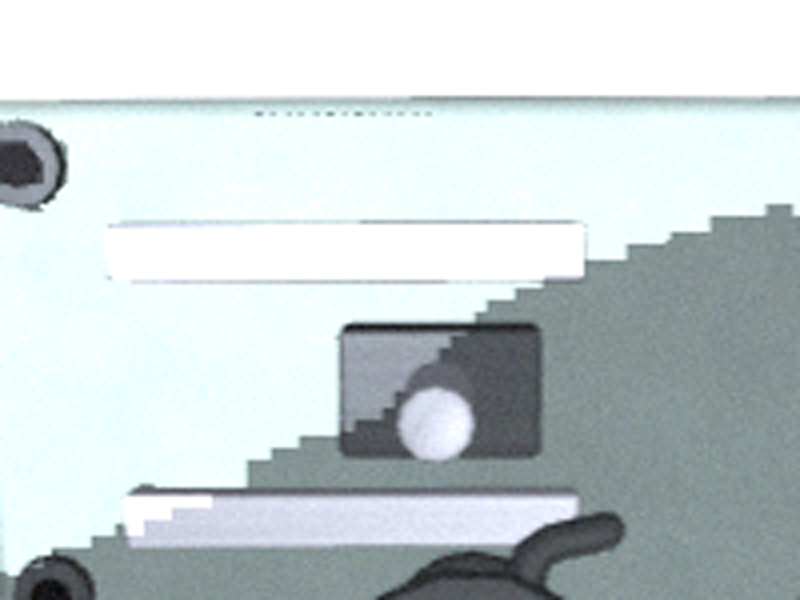

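```bash
python3 -m pendant '[{"dx":0.001,"dy":0,"dz":0,"twist":0},{"dx":0.001,"dy":0,"dz":0,"twist":0},{"dx":0.001,"dy":0,"dz":0,"twist":0},{"dx":0,"dy":0,"dz":0,"twist":0}]' 0
python3 -c "
from h import *
go()"
python3 -m pendant '[{"dx":0.001,"dy":0,"dz":0,"twist":0},{"dx":0.002,"dy":0,"dz":0,"twist":0},{"dx":0.002,"dy":0,"dz":0,"twist":0},{"dx":0,"dy":0,"dz":0,"twist":0},{"dx":0,"dy":0,"dz":0,"twist":0}]' 0
python3 -c "
from h import *
go()"
```

```text
clock: 9.4
position: [0.4186, 0.1634, 0.0891]
eef_rot: [1.206, 1.211, -1.207]
wrist_force: [-0.5, -0.5, -0.9]
finger_gap: 0.0238
t 9.4 pos [0.4186 0.1634 0.0891] xaxis [-3.e-04 -1.e-04 -1.e+00] yaw(y) 0.23 F [-0.55 -0.47 -0.88] T [-0.013 -0.06   0.034] gap 0.0238 q [-0.59  0.36  0.18  2.17 -0.11  0.61 -0.32]
clock: 9.9
position: [0.4186, 0.1634, 0.0842]
eef_rot: [1.206, 1.211, -1.206]
wrist_force: [0.2, -1.0, -1.2]
finger_gap: 0.0234
t 9.9 pos [0.4186 0.1634 0.0842] xaxis [-3.e-04 -1.e-04 -1.e+00] yaw(y) 0.23 F [ 0.17 -0.98 -1.19] T [-0.045 -0.039  0.002] gap 0.0234 q [-0.59  0.37  0.18  2.18 -0.12  0.6  -0.32]
```

```bash
python3 -m pendant '[{"dx":0,"dy":-0.002,"dz":0.0005,"twist":0},{"dx":0,"dy":-0.002,"dz":0.0005,"twist":0},{"dx":0,"dy":-0.002,"dz":0.0005,"twist":0},{"dx":0,"dy":-0.002,"dz":0.0005,"twist":0},{"dx":0,"dy":-0.002,"dz":0.0005,"twist":0},{"dx":0,"dy":-0.002,"dz":0.0005,"twist":0},{"dx":0,"dy":0,"dz":0,"twist":0},{"dx":0,"dy":0,"dz":0,"twist":0}]' 0
python3 -c "
from h import *
from rig import *
s,M=go()
c=read_camera('wrist');cv2.imwrite('pics/w8.png',c['frame'][:,:,::-1])
json.dump([s['position'].tolist(),s['eef_rot'].tolist()],open('w8.json','w'))
im=np.clip(c['frame'][:,:,::-1].astype(float)*1.8,0,255).astype(np.uint8)
crop(im,240,110,440,260,4,'pics/w8c.png')
"
```

```text
clock: 10.7
position: [0.407, 0.1605, 0.0844]
eef_rot: [1.207, 1.211, -1.206]
wrist_force: [2.5, 0.9, -1.8]
finger_gap: 0.0233
t 10.7 pos [0.407  0.1605 0.0844] xaxis [ 4.e-04  2.e-04 -1.e+00] yaw(y) 0.23 F [ 2.53  0.91 -1.84] T [ 0.108 -0.624  0.034] gap 0.0233 q [-0.59  0.36  0.18  2.2  -0.11  0.59 -0.33]
```

View pics/w8c.png

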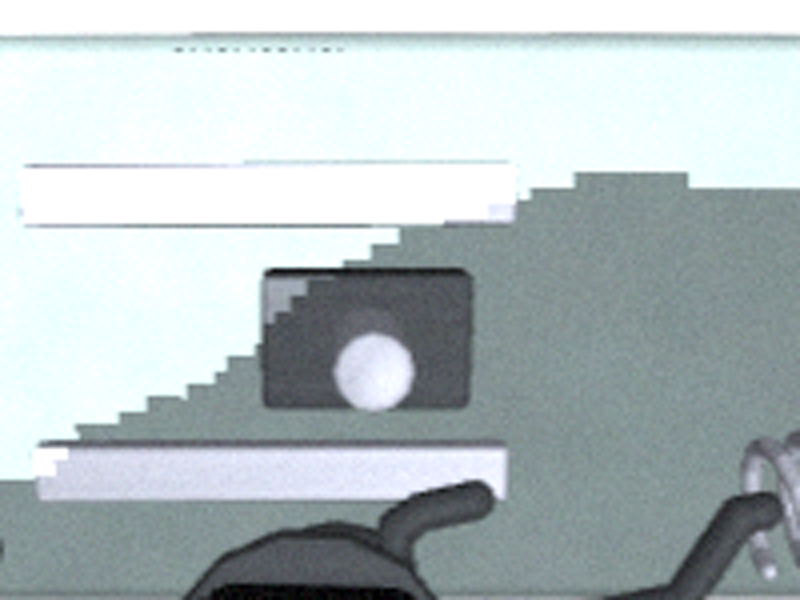

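```bash
cat > m.py <<'E'
from h import *
# measure hook seat from nose-end pixel: nose extreme point (hook -6.5,-9.5) at z .034; post top pixel z .042; pivot from post along axis
def meas(js,nose,post,ax=np.radians(180.6),Lp=.131):
    p,r=json.load(open(js)); w=wcam(p,r); Mx=R.from_rotvec(r).as_matrix()
    N=pt(w,*nose,.034)[:2]; P=pt(w,*post,.042)[:2]
    ex=np.array([np.cos(ax),np.sin(ax)]); ey=np.array([-ex[1],ex[0]])
    piv=P-Lp*ex
    n=np.array([(N-piv)@ex,(N-piv)@ey])      # bracket frame
    # n = R(phi) [S-.0065, -.0095]
    S=np.sqrt(n@n-.0095**2)+.0065
    phi=np.arctan2(n[1],n[0])+np.arctan2(.0095,S-.0065)
    a=np.cos(phi)*Lp  # anchor x in hook seat frame
    g=np.array(p)+Mx@np.array([.0066,0,-.004]); q=np.array([(g[:2]-piv)@ex,(g[:2]-piv)@ey])
    print("post",P.round(4),"nose brk",n.round(4),"seat S",S.round(4),"stretch",(S-.115).round(4),"phi",phi.round(3),"anchor_x",(a-S).round(4),"| tip radius",np.hypot(*q).round(4),"-> S",(np.hypot(*q)-.019).round(4),"ang",np.arctan2(q[1],q[0]).round(3), "tip brk",q.round(4))
E
python3 - <<'E'
from m import *
U=lambda a:a/4+240-.4
V=lambda a:a/4+110-.4
meas('w8.json',(U(496),V(496)),(U(374),V(371)))
U5=lambda a:a/5+205-.4
V5=lambda a:a/5+115-.4
meas('w5.json',(U5(700),V5(472)),(U5(516),V5(364)))
E
```

```text
post [0.4142 0.1982] nose brk [0.1153 0.0172] seat S 0.1227 stretch 0.0077 phi 0.23 anchor_x 0.0048 | tip radius 0.1426 -> S 0.1236 ang 0.238 tip brk [0.1386 0.0336]
post [0.4141 0.1983] nose brk [0.1066 0.0156] seat S 0.1138 stretch -0.0012 phi 0.234 anchor_x 0.0136 | tip radius 0.1289 -> S 0.1099 ang 0.252 tip brk [0.1249 0.0322]
```

```bash
python3 -m pendant '[{"dx":0,"dy":-0.002,"dz":0.0005,"twist":0},{"dx":0,"dy":-0.003,"dz":0.0007,"twist":0},{"dx":0,"dy":-0.003,"dz":0.0007,"twist":0},{"dx":0,"dy":-0.003,"dz":0.0007,"twist":0},{"dx":0,"dy":-0.002,"dz":0.0005,"twist":0},{"dx":0,"dy":-0.002,"dz":0.0005,"twist":0},{"dx":0,"dy":0,"dz":0,"twist":0},{"dx":0,"dy":0,"dz":0,"twist":0}]' 0
python3 -c "
from h import *
from rig import *
s,M=go()
c=read_camera('wrist');cv2.imwrite('pics/w9.png',c['frame'][:,:,::-1])
json.dump([s['position'].tolist(),s['eef_rot'].tolist()],open('w9.json','w'))
im=np.clip(c['frame'][:,:,::-1].astype(float)*1.8,0,255).astype(np.uint8)
crop(im,240,110,440,260,4,'pics/w9c.png')
"
```

```text
clock: 11.55
position: [0.392, 0.1568, 0.0844]
eef_rot: [1.207, 1.211, -1.206]
wrist_force: [3.8, 1.2, -1.9]
finger_gap: 0.0235
t 11.55 pos [0.392  0.1568 0.0844] xaxis [ 4.e-04  2.e-04 -1.e+00] yaw(y) 0.23 F [ 3.83  1.16 -1.9 ] T [ 2.410e-01 -1.092e+00  1.000e-03] gap 0.0235 q [-0.6   0.34  0.18  2.24 -0.11  0.57 -0.34]
```

View pics/w9c.png

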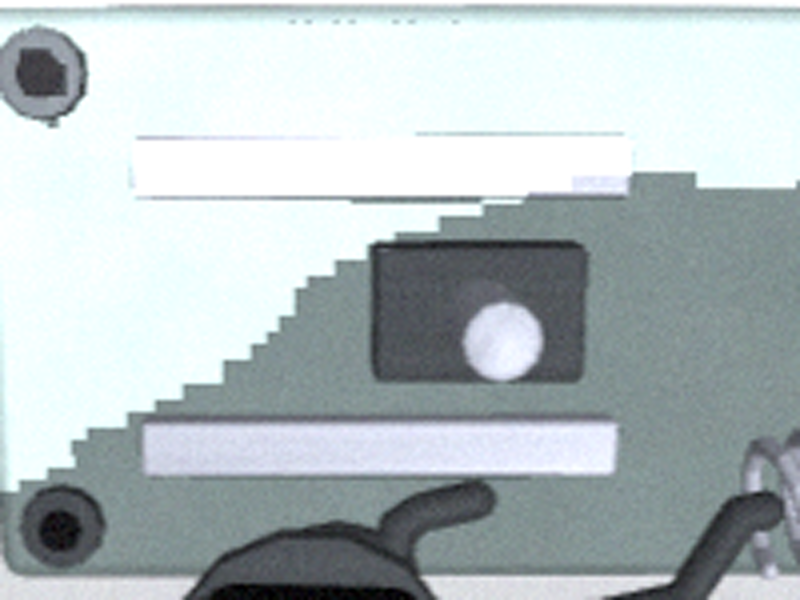

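Run:
```python
from m import *
U=lambda a:a/4+240-.4
V=lambda a:a/4+110-.4
meas('w9.json',(U(496),V(496)),(U(503),V(341)))
```

```text
post [0.4142 0.1981] nose brk [0.1303 0.0207] seat S 0.1381 stretch 0.0231 phi 0.229 anchor_x -0.0105 | tip radius 0.158 -> S 0.139 ang 0.237 tip brk [0.1536 0.0371]
```

```bash
python3 -m pendant '[{"dx":0,"dy":-0.002,"dz":0.0005,"twist":0},{"dx":0,"dy":-0.002,"dz":0.0005,"twist":0},{"dx":0,"dy":-0.002,"dz":0.0005,"twist":0},{"dx":0,"dy":0,"dz":0,"twist":0},{"dx":0,"dy":0,"dz":0,"twist":0}]' 0
python3 -c "
from h import *
from rig import *
s,M=go()
c=read_camera('wrist');cv2.imwrite('pics/w10.png',c['frame'][:,:,::-1])
json.dump([s['position'].tolist(),s['eef_rot'].tolist()],open('w10.json','w'))
im=np.clip(c['frame'][:,:,::-1].astype(float)*1.8,0,255).astype(np.uint8)
crop(im,240,110,440,260,4,'pics/w10c.png')
"
```

```text
clock: 12.1
position: [0.3859, 0.1553, 0.0844]
eef_rot: [1.207, 1.211, -1.206]
wrist_force: [4.2, 0.1, -3.2]
finger_gap: 0.0234
t 12.1 pos [0.3859 0.1553 0.0844] xaxis [ 4.e-04  2.e-04 -1.e+00] yaw(y) 0.23 F [ 4.2   0.12 -3.18] T [ 0.262 -1.24  -0.029] gap 0.0234 q [-0.61  0.33  0.18  2.25 -0.11  0.57 -0.34]
```

View pics/w10c.png

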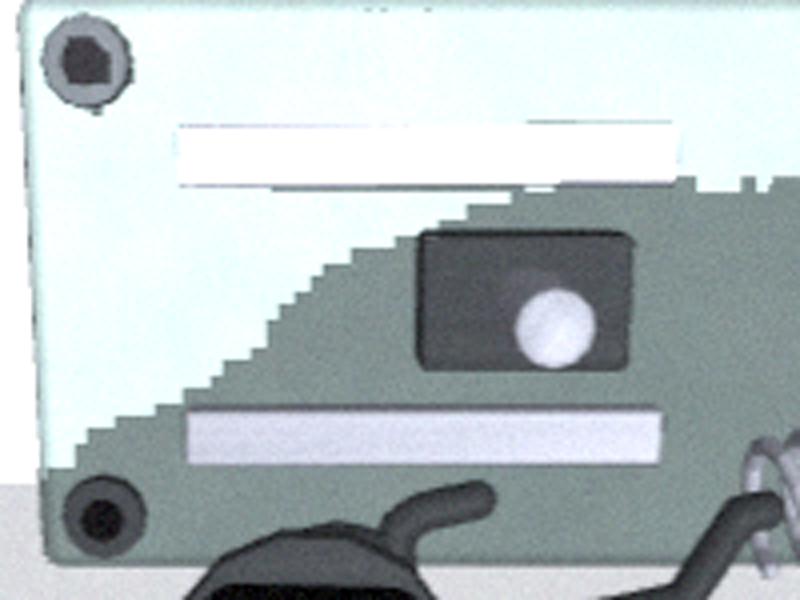

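```bash
python3 -m pendant '[{"dx":0,"dy":-0.0008,"dz":-0.0035,"twist":0},{"dx":0,"dy":-0.0009,"dz":-0.004,"twist":0},{"dx":0,"dy":-0.0008,"dz":-0.0035,"twist":0},{"dx":0,"dy":-0.0006,"dz":-0.004,"twist":0},{"dx":0,"dy":-0.0006,"dz":-0.004,"twist":0},{"dx":0,"dy":-0.0004,"dz":-0.0032,"twist":0},{"dx":0,"dy":0,"dz":0,"twist":0},{"dx":0,"dy":0,"dz":0,"twist":0}]' 0
python3 -c "
from h import *
from rig import *
s,M=go()
c=read_camera('wrist');cv2.imwrite('pics/w11.png',c['frame'][:,:,::-1])
json.dump([s['position'].tolist(),s['eef_rot'].tolist()],open('w11.json','w'))
im=np.clip(c['frame'][:,:,::-1].astype(float)*1.8,0,255).astype(np.uint8)
crop(im,240,130,440,280,4,'pics/w11c.png')
"
```

```text
clock: 12.95
position: [0.3819, 0.1773, 0.0843]
eef_rot: [1.206, 1.211, -1.206]
wrist_force: [5.3, 0.7, -2.4]
finger_gap: 0.0235
t 12.95 pos [0.3819 0.1773 0.0843] xaxis [ 5.e-04 -1.e-04 -1.e+00] yaw(y) 0.23 F [ 5.32  0.65 -2.36] T [ 0.084 -1.35  -0.077] gap 0.0235 q [-0.65  0.33  0.17  2.24 -0.1   0.57 -0.4 ]
```

View pics/w11c.png

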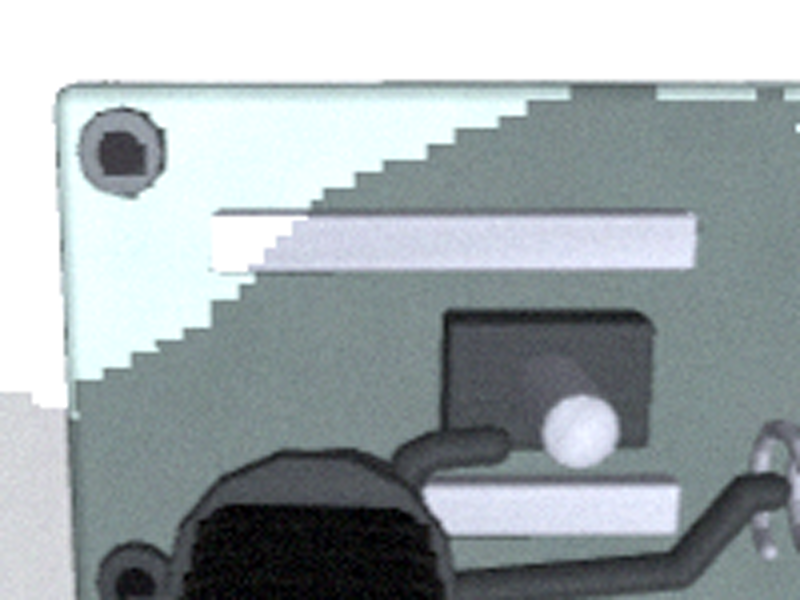

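Run:
```python
from m import *
U=lambda a:a/4+240-.4
V=lambda a:a/4+130-.4
meas('w11.json',(U(510),V(447)),(U(580),V(431)))
```

```text
post [0.4141 0.1982] nose brk [0.1382 0.0042] seat S 0.1445 stretch 0.0295 phi 0.099 anchor_x -0.0141 | tip radius 0.1642 -> S 0.1452 ang 0.101 tip brk [0.1634 0.0165]
```

```bash
python3 -m pendant '[{"dx":0,"dy":-0.0005,"dz":-0.003,"twist":0},{"dx":0,"dy":-0.0003,"dz":-0.0035,"twist":0},{"dx":0,"dy":-0.0002,"dz":-0.0035,"twist":0},{"dx":0,"dy":-0.0001,"dz":-0.0035,"twist":0},{"dx":0,"dy":0,"dz":-0.003,"twist":0},{"dx":0,"dy":0,"dz":0,"twist":0},{"dx":0,"dy":0,"dz":0,"twist":0}]' 0
python3 -c "
from h import *
from rig import *
s,M=go()
c=read_camera('wrist');cv2.imwrite('pics/w12.png',c['frame'][:,:,::-1])
json.dump([s['position'].tolist(),s['eef_rot'].tolist()],open('w12.json','w'))
im=np.clip(c['frame'][:,:,::-1].astype(float)*1.8,0,255).astype(np.uint8)
crop(im,240,150,440,300,4,'pics/w12c.png')
"
```

```text
clock: 13.7
position: [0.3807, 0.1935, 0.0843]
eef_rot: [1.206, 1.21, -1.206]
wrist_force: [5.6, 0.3, -2.7]
finger_gap: 0.0237
t 13.7 pos [0.3807 0.1935 0.0843] xaxis [ 3.e-04 -4.e-04 -1.e+00] yaw(y) 0.22 F [ 5.56  0.28 -2.75] T [ 0.012 -1.331 -0.036] gap 0.0237 q [-0.68  0.34  0.17  2.23 -0.1   0.58 -0.43]
```

View pics/w12c.png

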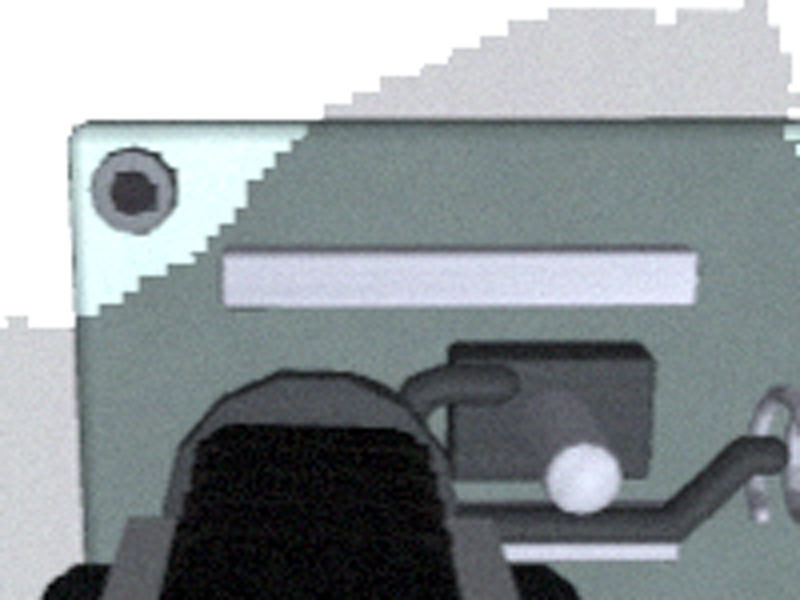

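Run:
```python
from m import *
U=lambda a:a/4+240-.4
V=lambda a:a/4+150-.4
meas('w12.json',(U(520),V(385)),(U(584),V(478)))
p,r=json.load(open('w12.json')); w=wcam(p,r)
P=pt(w,U(584),V(478),.042); q=px(w,[P[0],P[1],.034]); print("post at z34 in crop",(q[0]-239.6)*4,(q[1]-149.6)*4)
```

```text
post [0.4142 0.1983] nose brk [ 0.1381 -0.0096] seat S 0.1446 stretch 0.0296 phi -0.001 anchor_x -0.0136 | tip radius 0.1645 -> S 0.1455 ang 0.002 tip brk [0.1645 0.0004]
post at z34 in crop 572.8333714183633 456.66174096131033
```

```bash
python3 -m pendant '[{"dx":0,"dy":0.001,"dz":0,"twist":0},{"dx":0,"dy":0.0015,"dz":0,"twist":0},{"dx":0,"dy":0.0015,"dz":0,"twist":0},{"dx":0,"dy":0.0015,"dz":0,"twist":0},{"dx":0,"dy":0.0015,"dz":0,"twist":0},{"dx":0,"dy":0.0015,"dz":0,"twist":0},{"dx":0,"dy":0.001,"dz":0,"twist":0},{"dx":0,"dy":0,"dz":0,"twist":0}]' 0
python3 -c "
from h import *
go()"
python3 -m pendant '[{"dx":0,"dy":0.001,"dz":0,"twist":0},{"dx":0,"dy":0.001,"dz":0,"twist":0},{"dx":0,"dy":0.001,"dz":0,"twist":0},{"dx":0,"dy":0.001,"dz":0,"twist":0},{"dx":0,"dy":0.001,"dz":0,"twist":0},{"dx":0,"dy":0,"dz":0,"twist":0}]' 0
python3 -c "
from h import *
from rig import *
s,M=go()
c=read_camera('wrist');cv2.imwrite('pics/w13.png',c['frame'][:,:,::-1])
json.dump([s['position'].tolist(),s['eef_rot'].tolist()],open('w13.json','w'))
im=np.clip(c['frame'][:,:,::-1].astype(float)*1.8,0,255).astype(np.uint8)
crop(im,240,150,440,300,4,'pics/w13c.png')
"
```

```text
clock: 14.55
position: [0.39, 0.1939, 0.0843]
eef_rot: [1.206, 1.211, -1.206]
wrist_force: [3.8, 0.5, -2.1]
finger_gap: 0.0232
t 14.55 pos [0.39   0.1939 0.0843] xaxis [-2.e-04 -0.e+00 -1.e+00] yaw(y) 0.23 F [ 3.79  0.47 -2.07] T [-0.012 -1.104 -0.062] gap 0.0232 q [-0.67  0.35  0.17  2.21 -0.11  0.59 -0.42]
clock: 15.15
position: [0.3949, 0.1939, 0.0842]
eef_rot: [1.206, 1.211, -1.207]
wrist_force: [3.2, -0.0, -0.6]
finger_gap: 0.0236
t 15.15 pos [0.3949 0.1939 0.0842] xaxis [-3.e-04 -1.e-04 -1.e+00] yaw(y) 0.23 F [ 3.23 -0.02 -0.62] T [ 0.003 -0.921 -0.084] gap 0.0236 q [-0.66  0.36  0.17  2.2  -0.11  0.59 -0.41]
```

View pics/w13c.png

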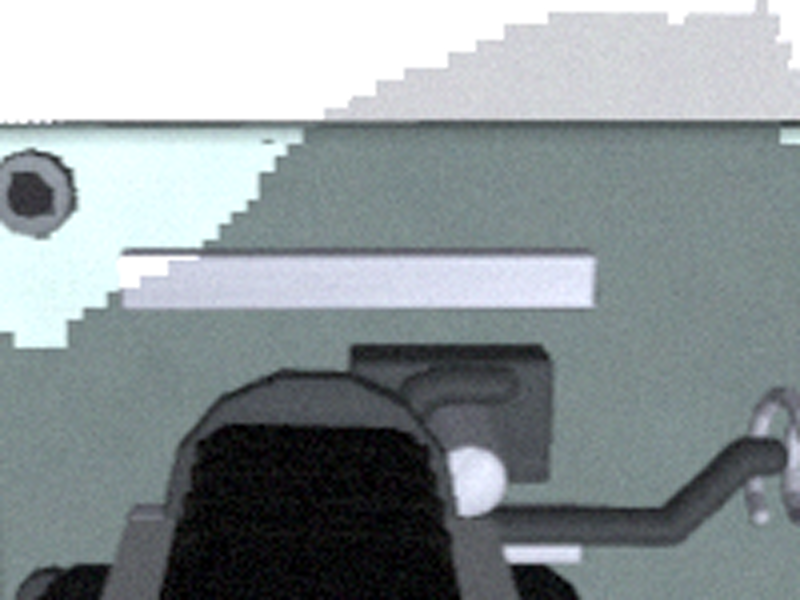

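```bash
for i in 1 2; do python3 -m pendant '[{"dx":0,"dy":0.001,"dz":0,"twist":0},{"dx":0,"dy":0,"dz":0,"twist":0}]' 0 >/dev/null
python3 -c "
from h import *
go()"; done
```

```text
t 15.4 pos [0.3952 0.1939 0.0841] xaxis [-1.4e-03 -4.0e-04 -1.0e+00] yaw(y) 0.24 F [ 1.18 -0.26 -0.37] T [-0.03  -0.413  0.009] gap 0.0235 q [-0.66  0.36  0.17  2.2  -0.11  0.59 -0.41]
t 15.6 pos [0.3959 0.1937 0.0839] xaxis [-2.e-03 -7.e-04 -1.e+00] yaw(y) 0.24 F [-0.44  0.38 -0.99] T [-0.006 -0.037 -0.017] gap 0.0234 q [-0.66  0.36  0.17  2.19 -0.11  0.59 -0.41]
```

```bash
python3 -m pendant '[{"dx":0,"dy":0.001,"dz":0,"twist":0},{"dx":0,"dy":0,"dz":0,"twist":0},{"dx":0,"dy":0,"dz":0,"twist":0}]' 0
python3 -c "
from h import *
from rig import *
s,M=go()
c=read_camera('wrist');cv2.imwrite('pics/w14.png',c['frame'][:,:,::-1])
im=np.clip(c['frame'][:,:,::-1].astype(float)*1.8,0,255).astype(np.uint8)
crop(im,240,150,440,300,4,'pics/w14c.png')
"
```

```text
clock: 15.9
position: [0.3977, 0.1939, 0.0842]
eef_rot: [1.206, 1.211, -1.207]
wrist_force: [0.3, -0.7, -2.0]
finger_gap: 0.0236
t 15.9 pos [0.3977 0.1939 0.0842] xaxis [-6.e-04 -2.e-04 -1.e+00] yaw(y) 0.23 F [ 0.25 -0.75 -2.03] T [-0.021 -0.006  0.003] gap 0.0236 q [-0.66  0.36  0.17  2.19 -0.11  0.59 -0.41]
```

View pics/w14c.png

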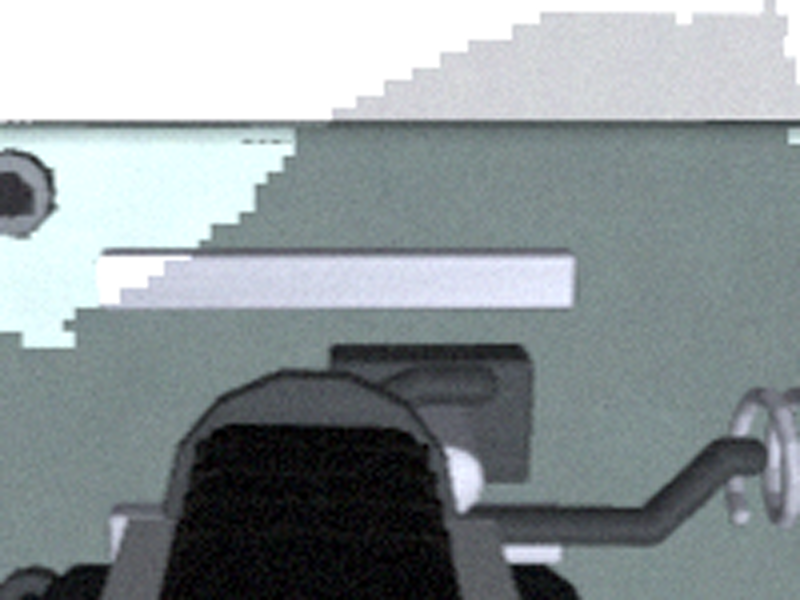

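```bash
python3 -m pendant '[{"dx":0,"dy":0,"dz":0,"twist":0},{"dx":0,"dy":0,"dz":0,"twist":0},{"dx":-0.002,"dy":0,"dz":0,"twist":0},{"dx":-0.003,"dy":0,"dz":0,"twist":0},{"dx":-0.003,"dy":0,"dz":0,"twist":0},{"dx":-0.004,"dy":0,"dz":0,"twist":0},{"dx":-0.004,"dy":0,"dz":0,"twist":0},{"dx":-0.004,"dy":0,"dz":0,"twist":0}]' 0
python3 -c "
from h import *
go()"
python3 -m pendant '[{"dx":-0.01,"dy":0,"dz":0,"twist":0},{"dx":-0.03,"dy":0,"dz":0,"twist":0},{"dx":-0.03,"dy":0,"dz":0,"twist":0},{"dx":-0.01,"dy":0,"dz":0,"twist":0},{"dx":0,"dy":0,"dz":0,"twist":0}]' 0
python3 -c "
from h import *
from rig import *
s,M=go([.533,-.28,.18],20.2)
c=read_camera('wrist');cv2.imwrite('pics/w15.png',c['frame'][:,:,::-1])
c=read_camera('scene');cv2.imwrite('pics/s15f.png',c['frame'][:,:,::-1])
im=np.clip(c['frame'][:,:,::-1].astype(float)*2,0,255).astype(np.uint8)
crop(im,155,160,265,240,7,'pics/s15.png')
"
```

```text
clock: 16.75
position: [0.398, 0.194, 0.1048]
eef_rot: [1.206, 1.211, -1.206]
wrist_force: [0.6, -0.1, -1.1]
finger_gap: 0.0237
t 16.75 pos [0.398  0.194  0.1048] xaxis [ 2.e-04  2.e-04 -1.e+00] yaw(y) 0.23 F [ 0.61 -0.12 -1.11] T [-0.038 -0.028 -0.015] gap 0.0237 q [-0.67  0.32  0.18  2.18 -0.09  0.64 -0.42]
clock: 17.25
position: [0.399, 0.1946, 0.186]
eef_rot: [1.21, 1.21, -1.203]
wrist_force: [-0.5, -0.1, -1.0]
finger_gap: 0.0234
t 17.25 pos [0.399  0.1946 0.186 ] xaxis [ 0.0033  0.0024 -1.    ] yaw(y) 0.23 F [-0.5  -0.12 -0.97] T [ 0.039 -0.006 -0.025] gap 0.0234 q [-0.69  0.18  0.2   2.12 -0.05  0.84 -0.46]
world turn needed 19.97 twist (about tool x down) -19.97
tool delta before turning [0.0053 0.132  0.4752]
```

View pics/s15.png

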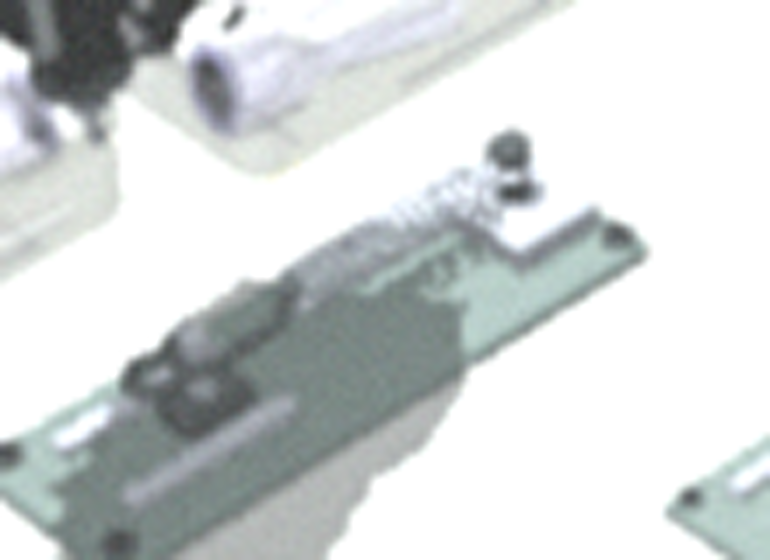

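View pics/w15.png

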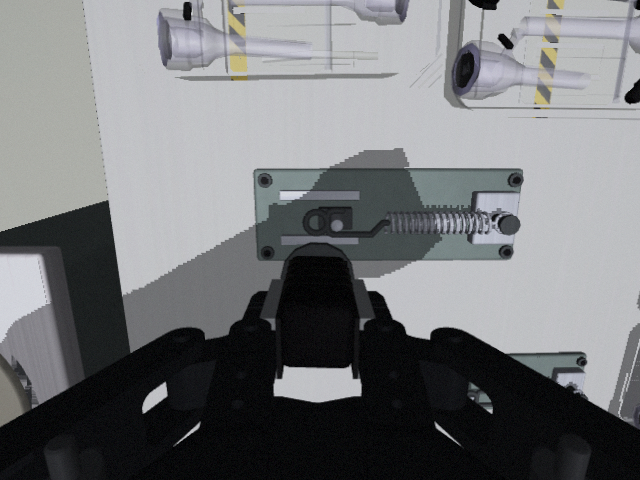

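The hook hangs on the post: in the scene crop the ring is at (150,375), beyond the post at (190,345). In the wrist image the spring lies along the centre line, from the pin at (508,222) to the post at (335,225). Now returning the puller.

```bash
python3 -m pendant '[{"dx":0,"dy":0.008,"dz":0.03,"twist":0},{"dx":0,"dy":0.0125,"dz":0.045,"twist":0},{"dx":0,"dy":0.0125,"dz":0.045,"twist":0},{"dx":0,"dy":0.0125,"dz":0.045,"twist":0},{"dx":0,"dy":0.0125,"dz":0.045,"twist":0},{"dx":0,"dy":0.0125,"dz":0.045,"twist":0},{"dx":0,"dy":0.0125,"dz":0.045,"twist":0},{"dx":0,"dy":0.0125,"dz":0.045,"twist":0}]' 0
python3 -m pendant '[{"dx":0,"dy":0.012,"dz":0.04,"twist":0},{"dx":0,"dy":0.012,"dz":0.04,"twist":0},{"dx":0,"dy":0.012,"dz":0.035,"twist":-5},{"dx":0,"dy":0,"dz":0,"twist":-8},{"dx":0,"dy":0,"dz":0,"twist":-7},{"dx":0,"dy":0,"dz":0,"twist":0},{"dx":0,"dy":0,"dz":0,"twist":0}]' 0
python3 -c "
from h import *
go([.5339,-.2820,.176],20.24)"
```

```text
clock: 18.15
position: [0.4939, -0.1522, 0.1824]
eef_rot: [1.205, 1.214, -1.208]
wrist_force: [0.7, 1.1, -2.0]
finger_gap: 0.0237
clock: 18.85
position: [0.5304, -0.2651, 0.1827]
eef_rot: [0.948, 1.357, -0.949]
wrist_force: [-0.6, -0.3, -0.8]
finger_gap: 0.0232
t 18.85 pos [ 0.5304 -0.2651  0.1827] xaxis [-0.0026  0.001  -1.    ] yaw(y) 20.04 F [-0.58 -0.27 -0.81] T [ 0.013  0.059 -0.051] gap 0.0232 q [ 0.14  0.45  0.37  1.78 -0.19  0.95  0.93]
world turn needed 0.2 twist (about tool x down) -0.2
tool delta before turning [ 0.0067 -0.0025  0.0171]
```

```bash
python3 -m pendant '[{"dx":0.01,"dy":-0.0025,"dz":0.017,"twist":0},{"dx":0.02,"dy":0,"dz":0,"twist":0},{"dx":0.01,"dy":0,"dz":0,"twist":0},{"dx":0,"dy":0,"dz":0,"twist":0},{"dx":0,"dy":0,"dz":0,"twist":0},{"dx":0,"dy":0,"dz":0,"twist":0}]' 0
python3 -c "
from h import *
from rig import *
s,M=go([.5339,-.2820,.0666],20.24)
c=read_camera('scene');cv2.imwrite('pics/s16f.png',c['frame'][:,:,::-1])
im=np.clip(c['frame'][:,:,::-1].astype(float)*1.6,0,255).astype(np.uint8)
crop(im,340,220,440,320,6,'pics/s16.png')
"
```

```text
clock: 19.45
position: [0.5355, -0.2821, 0.1451]
eef_rot: [0.945, 1.355, -0.945]
wrist_force: [0.3, 0.6, -2.2]
finger_gap: 0.0234
t 19.45 pos [ 0.5355 -0.2821  0.1451] xaxis [ 1.2e-03 -3.0e-04 -1.0e+00] yaw(y) 20.24 F [ 0.33  0.58 -2.24] T [-0.044 -0.031 -0.013] gap 0.0234 q [ 0.17  0.52  0.35  1.77 -0.22  0.89  0.98]
world turn needed 0.0 twist (about tool x down) -0.0
tool delta before turning [ 0.0785 -0.0015 -0.0007]
```

View pics/s16.png

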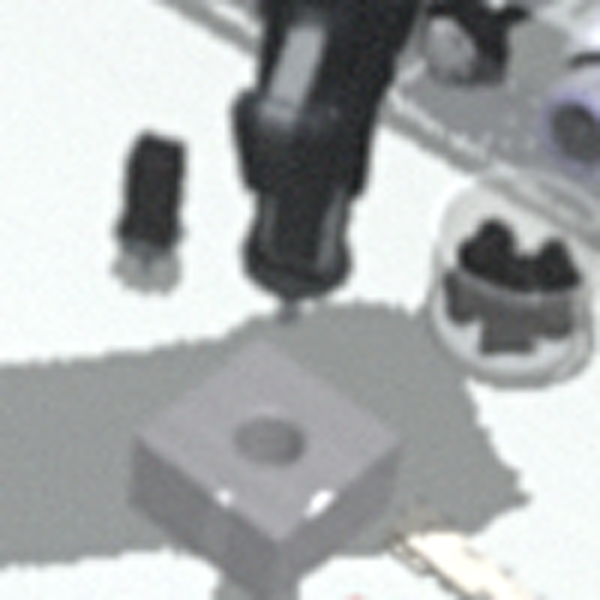

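```bash
python3 -m pendant '[{"dx":0.015,"dy":-0.0015,"dz":-0.0007,"twist":0},{"dx":0.015,"dy":0,"dz":0,"twist":0},{"dx":0.012,"dy":0,"dz":0,"twist":0},{"dx":0.01,"dy":0,"dz":0,"twist":0},{"dx":0.006,"dy":0,"dz":0,"twist":0},{"dx":0,"dy":0,"dz":0,"twist":0},{"dx":0,"dy":0,"dz":0,"twist":0},{"dx":0,"dy":0,"dz":0,"twist":0}]' 0
python3 -c "
from h import *
from rig import *
s,M=go([.5339,-.2820,.0666],20.24)
c=read_camera('scene')
im=np.clip(c['frame'][:,:,::-1].astype(float)*1.6,0,255).astype(np.uint8)
crop(im,340,220,440,320,6,'pics/s17.png')
"
```

```text
clock: 20.3
position: [0.5336, -0.2825, 0.0869]
eef_rot: [0.945, 1.355, -0.945]
wrist_force: [0.1, -0.2, -2.4]
finger_gap: 0.0237
t 20.3 pos [ 0.5336 -0.2825  0.0869] xaxis [ 1.e-03 -5.e-04 -1.e+00] yaw(y) 20.23 F [ 0.12 -0.22 -2.37] T [ 0.004 -0.01  -0.014] gap 0.0237 q [ 0.2   0.6   0.32  1.81 -0.26  0.78  1.01]
world turn needed 0.01 twist (about tool x down) -0.01
tool delta before turning [ 0.0203  0.0004 -0.0004]
```

View pics/s17.png

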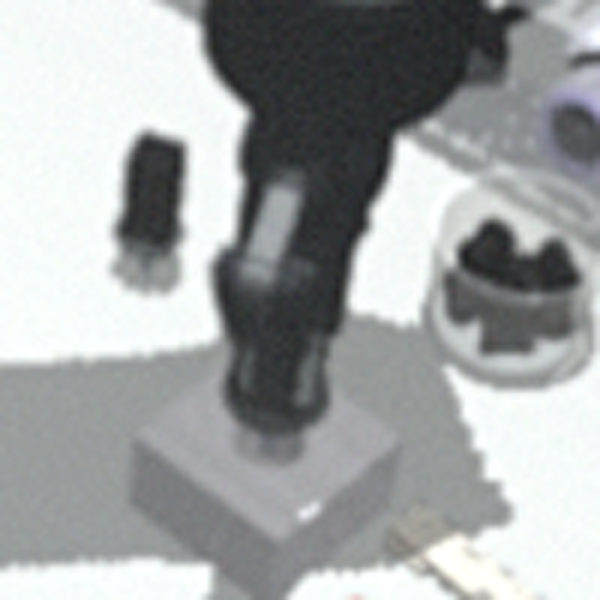

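```bash
python3 -m pendant '[{"dx":0.003,"dy":0,"dz":0,"twist":0},{"dx":0.003,"dy":0,"dz":0,"twist":0},{"dx":0.003,"dy":0,"dz":0,"twist":0},{"dx":0.003,"dy":0,"dz":0,"twist":0},{"dx":0.002,"dy":0,"dz":0,"twist":0},{"dx":0,"dy":0,"dz":0,"twist":0}]' 0
python3 -c "
from h import *
go([.5339,-.2820,.0666],20.24)"
python3 -m pendant '[{"dx":0.002,"dy":0,"dz":0,"twist":0},{"dx":0.002,"dy":0,"dz":0,"twist":0},{"dx":0.002,"dy":0,"dz":0,"twist":0},{"dx":0,"dy":0,"dz":0,"twist":0},{"dx":0,"dy":0,"dz":0,"twist":0}]' 0
python3 -c "
from h import *
go([.5339,-.2820,.0666],20.24)"
```

```text
clock: 20.95
position: [0.5329, -0.282, 0.0718]
eef_rot: [0.945, 1.357, -0.946]
wrist_force: [0.6, -0.4, -1.3]
finger_gap: 0.0235
t 20.95 pos [ 0.5329 -0.282   0.0718] xaxis [-8.e-04  3.e-04 -1.e+00] yaw(y) 20.23 F [ 0.61 -0.41 -1.25] T [-0.002 -0.017 -0.022] gap 0.0235 q [ 0.2   0.62  0.32  1.81 -0.27  0.75  1.01]
world turn needed 0.01 twist (about tool x down) -0.01
tool delta before turning [0.0052 0.001  0.0004]
clock: 21.45
position: [0.5333, -0.2823, 0.0667]
eef_rot: [0.945, 1.356, -0.945]
wrist_force: [-1.4, 1.1, 3.7]
finger_gap: 0.0235
t 21.45 pos [ 0.5333 -0.2823  0.0667] xaxis [ 3.e-04 -0.e+00 -1.e+00] yaw(y) 20.23 F [-1.43  1.06  3.74] T [ 0.161  0.313 -0.015] gap 0.0235 q [ 0.21  0.63  0.31  1.81 -0.27  0.74  1.02]
world turn needed 0.01 twist (about tool x down) -0.01
tool delta before turning [ 0.0001  0.0007 -0.    ]
```

```bash
python3 -m pendant '[{"dx":0,"dy":0,"dz":0,"twist":0},{"dx":0,"dy":0,"dz":0,"twist":0},{"dx":0,"dy":0,"dz":0,"twist":0},{"dx":0,"dy":0,"dz":0,"twist":0},{"dx":0,"dy":0,"dz":0,"twist":0}]' 0.9
python3 -c "
from h import *
go()"
python3 -m pendant '[{"dx":-0.01,"dy":0,"dz":0,"twist":0},{"dx":-0.03,"dy":0,"dz":0,"twist":0},{"dx":-0.04,"dy":0,"dz":0,"twist":0},{"dx":-0.04,"dy":0,"dz":0,"twist":0},{"dx":-0.04,"dy":0,"dz":0.02,"twist":0},{"dx":-0.02,"dy":0,"dz":0.02,"twist":0},{"dx":0,"dy":0,"dz":0,"twist":0},{"dx":0,"dy":0,"dz":0,"twist":0}]' 0.9
python3 -c "
from h import *
from rig import *
s,M=go()
c=read_camera('wrist');cv2.imwrite('pics/w18.png',c['frame'][:,:,::-1])
json.dump([s['position'].tolist(),s['eef_rot'].tolist()],open('w18.json','w'))
c=read_camera('scene');cv2.imwrite('pics/s18.png',c['frame'][:,:,::-1])
c=read_camera('top');cv2.imwrite('pics/t18.png',c['frame'][:,:,::-1])
im=np.clip(c['frame'][:,:,::-1].astype(float)*1.6,0,255).astype(np.uint8)
crop(im,160,210,220,320,5,'pics/t18c.png')
"
```

```text
clock: 21.95
position: [0.5332, -0.2822, 0.0662]
eef_rot: [0.945, 1.356, -0.945]
wrist_force: [-0.3, -0.0, 0.7]
finger_gap: 0.0769
t 21.95 pos [ 0.5332 -0.2822  0.0662] xaxis [-1.e-04 -0.e+00 -1.e+00] yaw(y) 20.24 F [-0.29 -0.04  0.74] T [-0.056  0.018  0.019] gap 0.0769 q [ 0.21  0.63  0.31  1.81 -0.27  0.74  1.02]
clock: 22.75
position: [0.5468, -0.3198, 0.2468]
eef_rot: [0.946, 1.355, -0.946]
wrist_force: [0.1, 0.9, -1.1]
finger_gap: 0.0768
t 22.75 pos [ 0.5468 -0.3198  0.2468] xaxis [ 6.e-04  0.e+00 -1.e+00] yaw(y) 20.18 F [ 0.09  0.94 -1.14] T [ 0.035 -0.011 -0.039] gap 0.0768 q [ 0.2   0.46  0.39  1.62 -0.19  1.11  0.99]
```

View pics/w18.png

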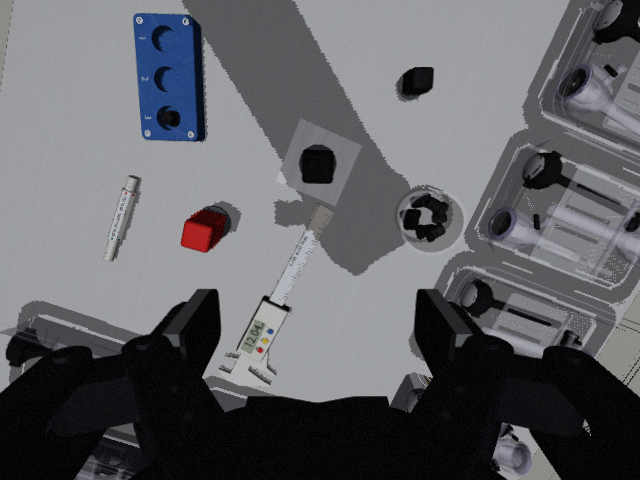

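View pics/s18.png

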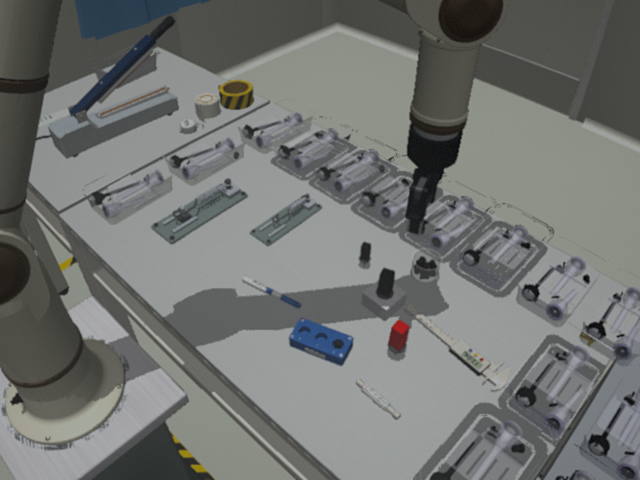

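View pics/t18c.png

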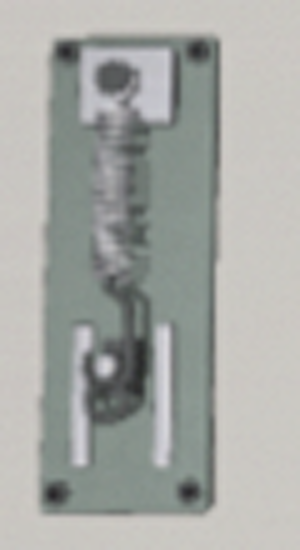

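```bash
python3 -c "
from h import *
a=cv2.imread('pics/s18.png');b=cv2.imread('pics/scene0.png')
c=np.hstack([x[250:330,345:425] for x in (b,a)])
cv2.imwrite('pics/cmp.png',cv2.resize(np.clip(c*1.6,0,255).astype(np.uint8),None,fx=5,fy=5,interpolation=cv2.INTER_CUBIC))"
```

```text
(no output)
```

View pics/cmp.png

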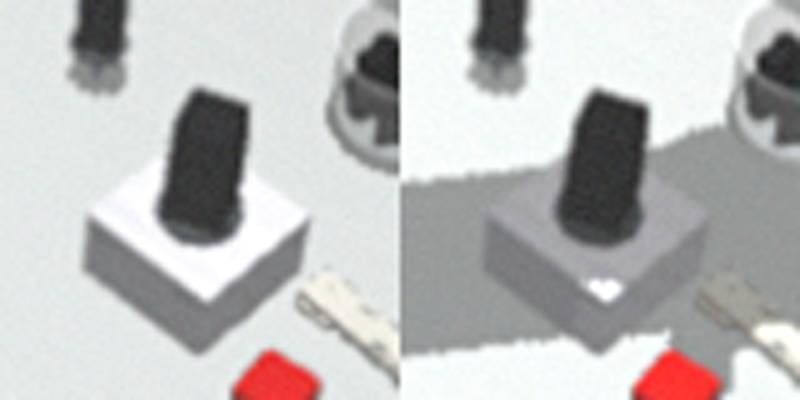

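The side-by-side crops (before on the left, now on the right) show the puller in the same upright, fully seated position, with the things around it unchanged. Handing in.

```bash
python3 -c "
from rig import *
print(hand_in())"
```

```text
the job is handed in; nothing more can be done
None
```

The hook hangs on the anchor post, the puller is back in its stand and released, and the job is handed in at about 23 s of the 72 s allowed. The hand-in gives no verdict, so what follows is from my own checks.

**What I did:** I took the black puller out of its stand and put its tip into the ring on the 225 x 80 mm bracket. I stretched the spring until the nose was about 2 mm clear beyond the post and swung the hook in to the centre line. Then I let it draw back until the post took the pull. I watched the nose pass the post in the wrist camera and did not feel it along the post's side.

**Last checks:**
- **Hook:** the last pictures show it on the post with the spring along the centre line. I judged the final seat by eye and did not measure it to the millimetre.
- **Pull off the tool:** the wrist torque was back to about zero before I lifted the tip out.
- **Overstretch and force:** the measured seat was 13.5 mm beyond the post at most (limit 16). Wrist force readings while pulling stayed at about 6 N or less (limit 15).
- **Puller:** it looks upright and fully down in the stand, the same as in the starting picture.
- **Things lying around:** they look unchanged by eye in the last pictures.

**Disagreement:** the wrist camera and the two fixed cameras differed by 2 to 4 mm on the bracket's position. I used a compromise between them to get the tip into the ring, then relied on the wrist camera to place the nose past the post.

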